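# Change over the drilling jig with its sprung beam left cocked

### The job

Change over the drilling jig: draw its sprung beam back by the handle until the catch hooks it, never letting it snap down, put the drilled pieces from the jig in the green tray, and lift the lid of the grey case right back onto its stop. Load every blank from the case into a lane of the jig, flat on the lane floor and pushed home against the steel end stop, with the beam staying hooked. Finish with the case shut and the beam still cocked for me to trip, and leave the other things on the bench where they are.

Things in the scene. Friction and masses are not known exactly. Their poses are not given: they have to be found in the camera images.
- jig: Fixed drilling jig: aluminium base plate, three lanes between white ribs, blue sprung beam. Origin at bench level; x points away from the operator's side along the lanes, y left, z up. Plate: x -135 to 195, y -127 to 153 mm, top at z = 16 mm. The beam's hinge axis is parallel to y through x = 45, z = 85 mm, between two posts at y = -115 and 115 mm with tops at z = 103 mm.
- lane_end (a point): Point in the jig at x = 0, y = 0, z = 16 mm: end of the middle lane's floor, at the face of the steel end stop (12 mm thick, top z = 42 mm). Lanes: x -120 to 0, centres y = -62, 0, 62 mm, 40 mm wide, floor z = 16 mm; ribs between them 22 mm wide, tops z = 28 mm; open at the near end. A piece pushed home has its middle at x = -60, z = 32 mm.
- beam (a joint): Beam angle (rad): 0 clamped level on the pieces, pointing to jig -x; grows as it is lifted and drawn back over the top (upright 1.57). A spring drives it down: at the handle about 6 N at 0, 8 N drawn back. The catch snaps over the beam's pin by itself when drawn past about 1.88; let back gently, the hooked beam stays at about 1.85. End stop 1.98. With no piece under it, it drops to about -0.3.
- beam_handle (a point): Middle of the black round handle bar at the beam's free end: 14 mm diameter, 190 mm clear length along jig y, 165 mm from the hinge axis, level with it when down. The beam is a yoke: side plates at y = -100 and 100 mm; the clamping beam crosses 95 mm from the hinge, 32 mm wide, its pads 37 mm below the plates' centre line. The bar turns within a grip as the beam swings.
- catch (a joint): Angle (rad) of the spring catch: 0 at rest or hooked; about 0.15 while the beam's pin (10 mm, on the left side plate, y = 103 to 137 mm, 125 mm from the hinge axis) passes under its sloped nose. A hair trigger: a light press (2 to 6 N) on the red paddle, or lifting the hook, lets the beam fly.
- trigger (a point): Top of the red trigger paddle (32 x 26 mm) at the tail of the catch; do not touch it. The catch is at jig y = 117 to 137 mm, its post at x = 130 to 155, y = 137 to 149 mm, 190 mm tall.
- case: Grey case, orange inside, fixed, left or right of the jig: 160 (x) x 234 (y) x 60 mm high, walls and floor 6 mm. Origin at the centre of its underside; its front faces -x. Low ribs with tops at z = 16 mm (14 mm wide at y = -31 and 31 mm, 25 mm wide along the side walls) leave three bays 48 mm wide at y = -62, 0, 62 mm; a blank lies in a bay along x, on the floor at z = 6 mm.
- lid (a joint): Angle (rad) of the case's lid (10 mm thick, 0.3 kg): 0 shut, 1.85 resting open on its stop. Hinge axis along case y at x = 80, z = 60.5 mm (rear top edge). Let go, it falls shut from below about 1.5 and falls open from above about 1.65.
- lid_handle (a point): Middle of the lid's black round handle bar (12 mm diameter, 110 mm clear length along case y), 38 mm clear of the case's front edge: 204 mm from the hinge axis and, when shut, 5 mm above it. The bar turns within a grip as the lid swings.
- tray: Low green open tray for drilled pieces, loose: 170 (x) x 180 (y) x 30 mm high, walls and floor 4 mm. Origin at the centre of its underside. It stands on the side of the jig away from the case.
- done0: A drilled piece, or absent: anthracite square profile, 120 mm (x) by 32 by 32 mm, 0.12 kg, with a bright-rimmed hole in its top. Origin at its middle. At first it is in the jig under the beam, against the end stop.
- blank0: An undrilled piece (blank), or absent: anthracite square profile, 120 mm (x) by 32 by 32 mm, 0.12 kg, no hole; any long side may be up. Origin at its middle. At first it is in the case.
- done1: A drilled piece, or absent: anthracite square profile, 120 mm (x) by 32 by 32 mm, 0.12 kg, with a bright-rimmed hole in its top. Origin at its middle. At first it is in the jig under the beam, against the end stop.
- blank1: An undrilled piece (blank), or absent: anthracite square profile, 120 mm (x) by 32 by 32 mm, 0.12 kg, no hole; any long side may be up. Origin at its middle. At first it is in the case.
- done2: A drilled piece, or absent: anthracite square profile, 120 mm (x) by 32 by 32 mm, 0.12 kg, with a bright-rimmed hole in its top. Origin at its middle. At first it is in the jig under the beam, against the end stop.
- blank2: An undrilled piece (blank), or absent: anthracite square profile, 120 mm (x) by 32 by 32 mm, 0.12 kg, no hole; any long side may be up. Origin at its middle. At first it is in the case.
- screwdriver: Bystander: a screwdriver lying on the bench.
- glue: Bystander: an upright white glue bottle, 56 mm wide, 170 mm tall.
- tape: Bystander: a roll of tape lying flat, 90 mm wide, 25 mm tall.
- tapemeasure: Bystander: a yellow tape measure, 65 x 45 x 60 mm.
Not all that is in view belongs to the job. Leave any orange look-alike of the done2 alone. Of the things shaped like the tray, the green one is meant.

How it is judged:
By the outcome, as a careful person would: the job done as asked, in the order asked, and still so for the second after the job is handed in, with the robot touching nothing.
Of done0, done1, done2 only 1 to 2 are there at a start; the rules pass over those that are not, and their reading is None.
Of blank0, blank1, blank2 only 2 to 3 are there at a start; the rules pass over those that are not, and their reading is None.
At some moment in a run one of tray, blank0, blank1, blank2 may be knocked a few centimetres aside while the robot is not near it.
It also fails if it takes over 210 s, if anything falls off the work surface, if the arm or the gripper's body presses on something with over 40 N, if the wrist force passes 120 N, or if a joint passes its speed limit or range.

### The arm

A 7-joint arm with a two-finger parallel gripper is mounted at the origin on the work surface. World frame = base frame: x ahead of the robot, y to its left, z up, the work surface at z = 0. Lengths are in m, angles in rad, forces in N, time in s.
With the tool pointing down it reaches from about 0.425 to 0.825 m from the base axis. Payload 3.6 kg.
Tool frame: the origin (TCP) lies between the finger pads; the fingertips stand robot.finger_overhang ahead of it and the grasp point (between the pads) is the TCP (robot.finger_overhang is the distance from the TCP to the fingertips, in m); z points along the fingers, y is the direction in which the jaws open and shut (so a half turn about z gives the same grasp; the last joint's range is limited). The gripper opens to 85 mm and grips with 20 to 120 N. Pads are 22 mm wide; open, the fingers measure 114 mm over their backs; the gripper's body (76 mm by 85 mm) begins 54 mm behind the grasp point. The pads swing forward as they close: fully open they stand 13 mm farther back than shut.
Start: joints at [-1.216, 0.615, -0.013, 1.423, 0.008, 1.103, -0.04], TCP at [0.242, 0.603, 0.25] pointing down, gripper open.
Joint ranges: [-3.12, 3.12], [-0.3, 2.06], [-1.34, 1.32], [0.26, 2.42], [-1.36, 4.5], [0.01, 1.98], [-2.84, 2.84]. Speed limits (rad/s): [2.79, 2.79, 3.14, 3.14, 3.14, 3.14, 3.14].

### API

Orientations are given as a unit quaternion [x, y, z, w].
In Python, from plant import robot, viewer, models gives the robot as it stands.
- The arm moves only by the tool play_rows, never from a script. Its argument "rows" is one flat list of numbers, 7 for each row, row after row: the shift along the tool's x, y, z in cm, then the turn, a rotation vector about the tool's x, y, z in rad, then the opening, from -1 (shut) to 1 (fully open). In form: [tx, ty, tz, rx, ry, rz, hand, tx, ty, tz, rx, ry, rz, hand, ...]. A call has exactly 5 rows; each row is the pose to reach, as a shift and turn from the pose commanded when the call began, along the tool's axes at that moment; what a row does not reach only later rows make up. A row lasts 1/10 s, in which the tool goes at most 50 mm and 8.59 degrees, less where a joint would pass 70% of its speed; a pose out of reach is approached as far as the arm can. A call with a gripper value outside its range is refused whole. The fingers move at their own pace and stop on an object; "force" is the grip in N (left out, the last holds). Time passes only in rows, so rows that repeat a pose let the fingers close, or fill a call up. It gives the time, the measured TCP pose, the force and the opening at its end, in the units of the state.
- robot.observe(): the state, without advancing time (a new reading comes with each control period).
- viewer.read_camera(name): name is "side" or "top"; returns (picture, depth): 420x560x3 uint8, blue, green, red; 420x560 float32, m along the optical axis (not along the pixel's ray), 0 where there is no reading.
- viewer.get_calibration(name): a dict with "mtx" (3x3 intrinsics, pixels), "rvec" (rotation vector, rad) and "tvec" (3), from world to camera coordinates, as OpenCV has them. Camera axes: x right, y down, z forward; pixel columns grow to the right and rows downward; lengths in m; the calibration is good to about 2 mm. A picture is of the moment at which its call begins. get_calibration takes no time and is no camera call.
- robot.job_done(): hands the job in, once; it reports no verdict.
Trained networks look in the newest picture that a camera, given by its name, has taken for a name from the list of things; names that differ only in an ending like _2 or _b are one class to them, and where a whole thing is asked for, a point or a joint stands for the part that bears it (a point fixed in the world has none). Each returns a list of dicts, best first, with "p" (0 to 1); they miss things now and then, are a little off and sometimes report something else, mostly with a low value. They report only what shows in the picture. A call takes as long as a camera call. They do not tell look-alikes from the thing itself.
- models.cut_out(camera, query): "mask" (420x560 bool, what is visible of it) and "bbox" ([left, top, right, bottom] in pixels, round what is visible of it).
The state is a dict: "clock": time; "joint_pos": joint angles; "qvel": joint speeds; "joint_efforts": joint torques, N m; "eef_pos": TCP position; "ee_rot": TCP orientation; "contact_force": force on the tool from outside, world axes, zero at the start; "ft_torque": the same for the moment, N m; "gripper_width": finger opening in m.
Only numpy, scipy, OpenCV 4.12 (cv2) and the standard library are available. Lean on these libraries where they do the work, as an engineer would, in place of code of your own. Each camera call takes 0.05 s, during which the arm holds its last target.

## Working session

There is one attempt and no reset: what is moved stays moved. The work goes in short steps, Python scripts to look and compute and a tool call to move; the robot and the scene stay as the last step left them, time stands still between calls to the robot, and variables do not carry over. Pictures are saved under pics/ and viewed, and the job is handed in when it is done.

Besides the shell and the picture viewer there is one more tool, called by a JSON object that holds its "api" and its "payload". play_rows: Moves the arm, as the interface text tells. Its arguments: {"type":"object","properties":{"rows":{"type":"array","items":{"type":"number"}},"force":{"type":"number"}},"required":["rows"]}

```bash
ls; mkdir -p pics; python3 - <<'E'
from plant import robot, viewer, models
import cv2
for k,v in robot.observe().items(): print(k,v)
print(robot.finger_overhang)
for n in ("side","top"):
    p,d=viewer.read_camera(n); cv2.imwrite(f"pics/{n}0.png",p)
    c=viewer.get_calibration(n); print(n,c)
E
```

```text
pics
clock 0.0
joint_pos [-1.21651457  0.61594179 -0.01263222  1.42493741  0.00809139  1.10336641
 -0.04040368]
qvel [ 2.77092584e-04 -1.17976905e-03 -1.00971776e-03 -3.80318678e-04
  1.08675922e-03 -1.13930859e-04  2.97023480e-05]
joint_efforts [ 2.79975429e-04 -4.69201970e+01  2.59085745e-01 -1.71031505e+01
  9.92851797e-03  9.66556283e-03  1.92776227e-06]
eef_pos [0.2412822  0.60277902 0.2491106 ]
ee_rot [ 1.89207126e-01  9.81936337e-01 -1.28003556e-03 -2.35849298e-04]
contact_force [0.10923587 0.34373319 0.71398963]
ft_torque [ 0.01245304 -0.03594034 -0.01629243]
gripper_width 0.08511390431624612
0.019
side {'mtx': array([[525.44960592,   0.        , 281.21651095],
       [  0.        , 525.44960592, 205.9569242 ],
       [  0.        ,   0.        ,   1.        ]]), 'rvec': array([ 2.3434212 , -0.54495284,  0.23703131]), 'tvec': array([-0.46537986,  0.24785316,  1.28502562])}
top {'mtx': array([[459.30272713,   0.        , 279.91149591],
       [  0.        , 459.30272713, 214.69364256],
       [  0.        ,   0.        ,   1.        ]]), 'rvec': array([ 2.20835966, -2.15802501,  0.0495901 ]), 'tvec': array([-2.86015120e-04,  5.11700527e-01,  1.33101913e+00])}
```

View pics/side0.png

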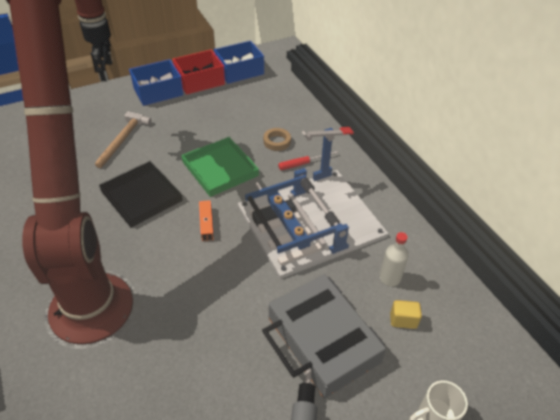

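View pics/top0.png

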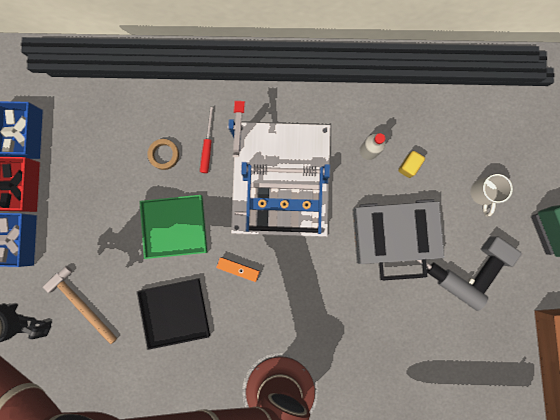

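```bash
cat > h.py <<'E'
import numpy as np, cv2
from scipy.spatial.transform import Rotation as R
from plant import robot, viewer, models
def cal(n):
    c=viewer.get_calibration(n); return c['mtx'],R.from_rotvec(c['rvec']).as_matrix(),np.array(c['tvec']).ravel()
def cloud(n,d):
    K,Rm,t=cal(n); v,u=np.mgrid[:d.shape[0],:d.shape[1]]
    P=np.stack([(u-K[0,2])/K[0,0]*d,(v-K[1,2])/K[1,1]*d,d],-1)
    W=(P-t)@Rm; W[d==0]=np.nan; return W
def proj(n,p):
    K,Rm,t=cal(n); q=np.asarray(p)@Rm.T+t; q=q@K.T; return q[...,:2]/q[...,2:]
def ray(n,u,v,z):
    K,Rm,t=cal(n); d=Rm.T@np.array([(u-K[0,2])/K[0,0],(v-K[1,2])/K[1,1],1]); o=-Rm.T@t
    return o+d*(z-o[2])/d[2]
def shot(n,name,crop=None,scale=1):
    p,d=viewer.read_camera(n)
    q=p if crop is None else p[crop[1]:crop[3],crop[0]:crop[2]]
    if scale!=1:q=cv2.resize(q,None,fx=scale,fy=scale,interpolation=cv2.INTER_CUBIC)
    cv2.imwrite(f'pics/{name}.png',q); return p,d
def st():
    s=robot.observe(); r=R.from_quat(s['ee_rot'])
    print('t',round(s['clock'],2),'pos',np.round(s['eef_pos'],4),'q',np.round(s['ee_rot'],4),'F',np.round(s['contact_force'],1),'w',round(s['gripper_width'],4)); print('J',np.round(s['joint_pos'],3))
    return s,np.array(s['eef_pos']),r
E
python3 - <<'E'
from h import *
p,d=shot('top','topz',(200,80,460,300),3)
np.savez('t0.npz',p=p,d=d)
W=cloud('top',d)
for q in ('jig','case','tray','beam','lid','done0','blank0','glue','screwdriver'):
    for r in models.cut_out('top',q)[:3]:
        m=r['mask']; w=W[m]; w=w[~np.isnan(w[:,0])]
        rect=cv2.minAreaRect(np.argwhere(m)[:,::-1].astype(np.float32))
        print(q,round(r['p'],2),r['bbox'],np.round(np.median(w,0),3),[np.round(x,1) for x in rect])
# plate fit
b=p.astype(int); 
m=(W[...,2]>.008)&(W[...,2]<.024)
n,l,s,c=cv2.connectedComponentsWithStats(m.astype(np.uint8))
for i in np.argsort(-s[1:,4])[:6]+1: 
    w=W[l==i][:,:2].astype(np.float32); print(s[i],cv2.minAreaRect(w), np.median(W[l==i][:,2]))
E
```

```text
jig 0.96 [226.8, 100.0, 327.4, 236.2] [0.624 0.013 0.017] [array([278., 168.]), array([134., 102.]), np.float64(90.0)]
case 0.81 [353.9, 198.6, 442.8, 279.5] [ 0.463 -0.322  0.07 ] [array([398.1, 239.8]), array([77.9, 87.6]), np.float64(85.6)]
tray 0.85 [140.4, 193.7, 208.4, 257.6] [0.47  0.329 0.004] [array([172.4, 226.4]), array([58.8, 63.8]), np.float64(84.8)]
tray 0.67 [135.1, 280.5, 209.7, 350.2] [0.216 0.319 0.004] [array([172.8, 313.3]), array([61.2, 66. ]), np.float64(79.3)]
beam 0.86 [231.7, 164.8, 328.3, 235.2] [0.532 0.005 0.085] [array([277.8, 198.8]), array([86.9, 66.1]), np.float64(1.6)]
beam 0.57 [357.2, 203.1, 443.8, 283.4] [ 0.461 -0.325  0.07 ] [array([399.9, 241.1]), array([75. , 84.5]), np.float64(86.1)]
beam 0.54 [361.1, 130.3, 384.9, 158.8] [ 0.7   -0.237  0.111] [array([372.3, 145.8]), array([18.4, 30.4]), np.float64(45.0)]
lid 0.94 [356.9, 200.3, 441.5, 280.0] [ 0.464 -0.324  0.07 ] [array([399.7, 240.6]), array([74.2, 83.9]), np.float64(85.6)]
done0 0.66 [257.6, 190.5, 267.7, 226.7] [0.514 0.062 0.047] [array([261.9, 206.5]), array([11.3, 37.4]), np.float64(2
[... 587 characters left out ...]
1625537872314), (0.19892895221710205, 0.14277581870555878), 89.60960388183594) 0.012630736153937498
[251 171  68  14 731] ((0.6213348507881165, 0.0008904412388801575), (0.19897541403770447, 0.034903161227703094), 89.41832733154297) 0.01496670619900608
[ 43 266  74  78 723] ((0.21830564737319946, 0.5911921262741089), (0.26302874088287354, 0.08776473999023438), 36.91956329345703) 0.020057912305976665
[113  74 276   8 514] ((0.918355405330658, 0.11092415452003479), (0.8241330981254578, 0.004749379586428404), 89.92052459716797) 0.015814020690898094
[535 309  25 111 341] ((0.10766427218914032, -0.7480307221412659), (0.06392243504524231, 0.31014731526374817), 83.8851089477539) 0.015657324560098298
```

View pics/topz.png

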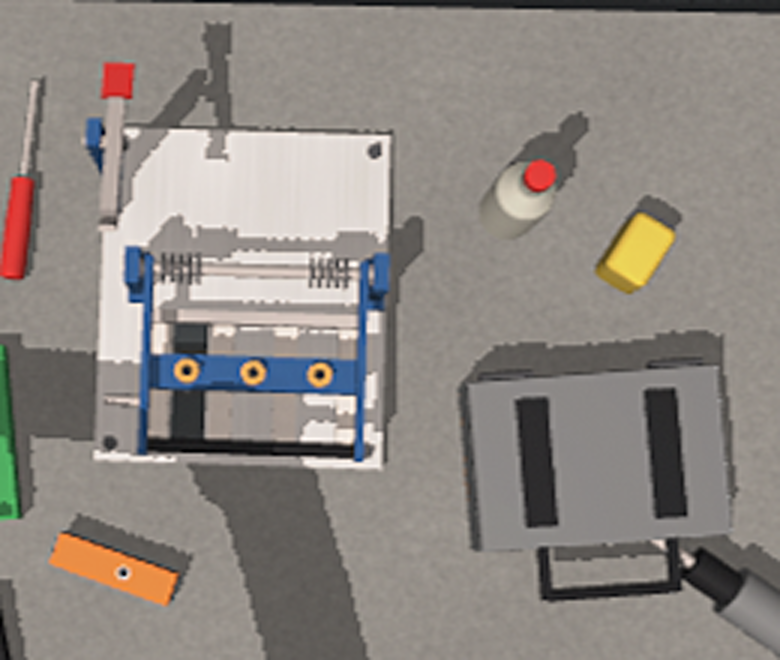

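```bash
cat >> h.py <<'E'
def T2(pose,pts):
    x,y,a=pose; c,s=np.cos(a),np.sin(a); P=np.asarray(pts,float); 
    return np.stack([x+c*P[...,0]-s*P[...,1],y+s*P[...,0]+c*P[...,1],P[...,2]],-1)
E
python3 - <<'E'
from h import *
z=np.load('t0.npz');p,d=z['p'],z['d'];W=cloud('top',d)
def box(m,name):
    w=W[m][:,:2]; w=w[~np.isnan(w[:,0])].astype(np.float32); (c,s,a)=cv2.minAreaRect(w); print(name,np.round(c,4),np.round(s,4),round(a,2),np.round(cv2.boxPoints((c,s,a)),3).tolist())
m=(W[...,2]>.008)&(W[...,2]<.024)
n,l,s,c=cv2.connectedComponentsWithStats(m.astype(np.uint8))
box(l==np.argmax(s[1:,4])+1,'plate')
sub=lambda z0,z1,x0,x1,y0,y1:(W[...,2]>z0)&(W[...,2]<z1)&(W[...,0]>x0)&(W[...,0]<x1)&(W[...,1]>y0)&(W[...,1]<y1)
m=sub(.064,.08,.38,.7,-.5,-.15); m=cv2.morphologyEx(m.astype(np.uint8),cv2.MORPH_OPEN,np.ones((7,7)))>0
box(m,'lid'); 
m=sub(.05,.08,.3,.42,-.42,-.25);box(m,'lidhandle')
m=sub(.02,.04,.3,.6,.2,.46);box(m,'trayrim')
m=sub(.07,.1,.44,.66,-.13,.13);box(m,'beam')
m=sub(.07,.1,.45,.485,-.08,.08);box(m,'bar'); print(np.nanmedian(W[m],0))
m=sub(.035,.06,.44,.6,.03,.09);box(m,'done');print(np.nanmedian(W[m],0))
E
```

```text
plate [0.6197 0.0135] [0.2803 0.3315] 89.48 [[0.453000009059906, -0.125], [0.7839999794960022, -0.12800000607967377], [0.7870000004768372, 0.15199999511241913], [0.45500001311302185, 0.1550000011920929]]
lid [ 0.4672 -0.324 ] [0.1599 0.2329] 6.05 [[0.375, -0.21699999272823334], [0.4000000059604645, -0.4480000138282776], [0.5590000152587891, -0.4309999942779541], [0.5339999794960022, -0.20000000298023224]]
lidhandle [ 0.3776 -0.3355] [0.0859 0.1671] 1.57 [[0.3319999873638153, -0.2529999911785126], [0.3370000123977661, -0.41999998688697815], [0.4230000078678131, -0.4180000126361847], [0.4180000126361847, -0.25099998712539673]]
trayrim [0.4252 0.3199] [0.2615 0.1827] 6.68 [[0.2849999964237213, 0.39500001072883606], [0.3059999942779541, 0.21400000154972076], [0.5659999847412109, 0.24400000274181366], [0.5440000295639038, 0.4259999990463257]]
beam [0.5544 0.0032] [0.2516 0.1916] 89.23 [[0.4569999873638153, -0.12099999934434891], [0.6480000019073486, -0.12399999797344208], [0.6520000100135803, 0.12800000607967377], [0.46000000834465027, 0.12999999523162842]]
bar [ 0.4688 -0.0006] [0.1583 0.0139] 89.36 [[0.460999995470047, -0.07999999821186066], [0.4749999940395355, -0.07999999821186066], [0.47699999809265137, 0.07900000363588333], [0.46299999952316284, 0.07900000363588333]]
[ 0.46877723 -0.0017739   0.08977117]
done [0.5386 0.0589] [0.1199 0.0581] 0.26 [[0.4790000021457672, 0.08799999952316284], [0.4790000021457672, 0.029999999329447746], [0.5989999771118164, 0.029999999329447746], [0.5979999899864197, 0.08799999952316284]]
[0.54138198 0.06220124 0.04636954]
```

```bash
cat >> h.py <<'E'
JIG=(0.5896,0.0008,-0.009); CASE=(0.467,-0.324,0.106)
def down(h): # tool z down, tool y heading h (world angle)
    y=np.array([np.cos(h),np.sin(h),0]); z=np.array([0,0,-1.]); return R.from_matrix(np.stack([np.cross(y,z),y,z],1))
def goto(pos,h,n=5,rot=None):
    s,p,r=st(); tr=rot if rot is not None else down(h)
    dp=r.inv().apply(np.asarray(pos)-p)*100; dr=(r.inv()*tr).as_rotvec()
    print('target',np.round(pos,4),'rows(cm,rad):',np.round(dp,2),np.round(dr,3),'min rows',round(max(np.linalg.norm(dp)/5,np.linalg.norm(dr)/.15),1))
def here(h0):pass
E
python3 - <<'E'
from h import *
b=T2(JIG,[-.12,0,.2]); goto(b,JIG[2])
E
```

```text
t 0.6 pos [0.2415 0.6034 0.2503] q [ 0.1892  0.9819 -0.     -0.    ] F [-0.   0.1 -0.5] w 0.0855
J [-1.217  0.615 -0.013  1.423  0.008  1.103 -0.04 ]
target [0.4696 0.0019 0.2   ] rows(cm,rad): [-43.53 -47.37   5.03] [-0.     0.     1.199] min rows 12.9
```

{"api": "play_rows", "payload": {"rows": [-3,-3.2,0,0,0,0.08,1,-6,-6.4,0,0,0,0.16,1,-9,-9.6,0,0,0,0.25,1,-12,-12.8,0,0,0,0.33,0,-15,-16,0,0,0,0.41,0], "force": 40}}

```text
clock: 1.1
eef_pos: [0.3219, 0.3976, 0.2506]
ee_rot: [0.387, 0.922, 0.0, 0.0]
contact_force: [1.0, -0.4, -0.5]
gripper_width: 0.0591
```

```bash
python3 - <<'E'
from h import *
b=T2(JIG,[-.12,0,.2]); goto(b,JIG[2])
E
```

```text
t 1.1 pos [0.3219 0.3976 0.2506] q [3.866e-01 9.222e-01 4.000e-04 1.000e-04] F [ 1.  -0.4 -0.5] w 0.0591
J [-1.009  0.401  0.107  1.822 -0.052  0.921 -0.101]
target [0.4696 0.0019 0.2   ] rows(cm,rad): [-38.57 -17.21   5.04] [ 0.001 -0.     0.786] min rows 8.5
```

{"api": "play_rows", "payload": {"rows": [-4,-1.8,0.2,0,0,0.08,0,-8,-3.6,0.6,0,0,0.17,0,-12,-5.3,1.2,0,0,0.25,0,-16,-7.1,1.8,0,0,0.34,0,-20,-8.9,2.5,0,0,0.42,0]}}

```text
clock: 1.6
eef_pos: [0.3995, 0.193, 0.2257]
ee_rot: [0.57, 0.821, 0.001, 0.0]
contact_force: [0.7, 0.6, 0.9]
gripper_width: 0.0426
```

```bash
python3 - <<'E'
from h import *
b=T2(JIG,[-.12,0,.2]); goto(b,JIG[2])
E
```

```text
t 1.6 pos [0.3995 0.193  0.2257] q [5.703e-01 8.214e-01 9.000e-04 4.000e-04] F [0.7 0.6 0.9] w 0.0426
J [-0.693  0.339  0.257  2.03  -0.12   0.785 -0.007]
target [0.4696 0.0019 0.2   ] rows(cm,rad): [-20.36  -0.11   2.56] [ 0.002 -0.001  0.366] min rows 4.1
```

{"api": "play_rows", "payload": {"rows": [-4.1,0,0.5,0,0,0.08,0,-8.2,0,1,0,0,0.16,0,-12.2,-0.1,1.5,0,0,0.24,0,-16.3,-0.1,2,0,0,0.31,0,-20.4,-0.1,2.6,0,0,0.366,0]}}

```text
clock: 2.1
eef_pos: [0.4705, 0.0017, 0.1996]
ee_rot: [0.71, 0.704, 0.001, 0.0]
contact_force: [-0.2, 0.3, -0.3]
gripper_width: 0.0426
```

```bash
python3 - <<'E'
from h import *
b=T2(JIG,[-.12,0,.087]); goto(b,JIG[2])
shot('side','s1',(180,60,440,300),3)
E
```

```text
t 2.1 pos [0.4705 0.0017 0.1996] q [7.099e-01 7.043e-01 6.000e-04 4.000e-04] F [-0.2  0.3 -0.3] w 0.0426
J [-0.312  0.426  0.367  2.    -0.219  0.752  0.178]
target [0.4696 0.0019 0.087 ] rows(cm,rad): [ 1.000e-02 -1.000e-01  1.126e+01] [ 0.001 -0.     0.001] min rows 2.3
```

View pics/s1.png

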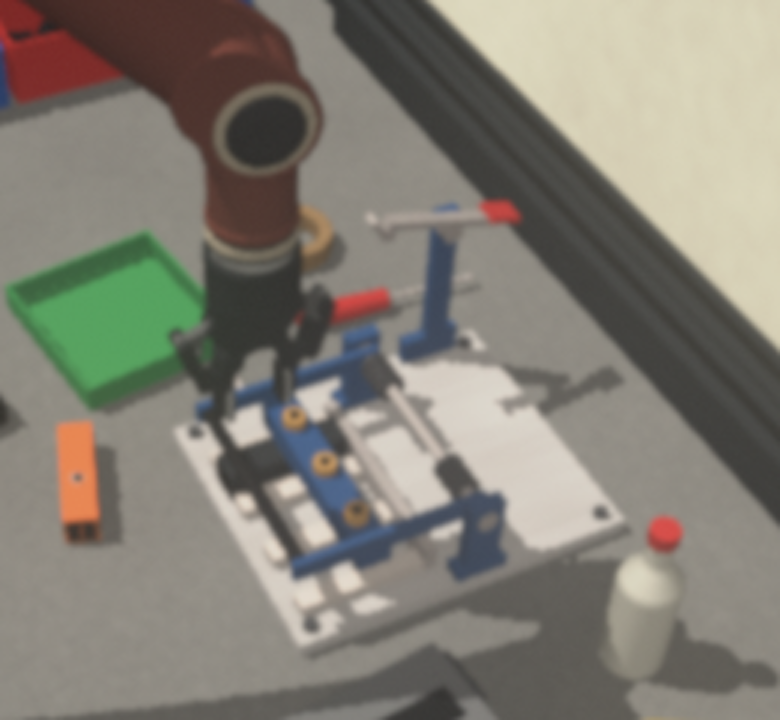

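{"api": "play_rows", "payload": {"rows": [0,-0.1,3,0,0,0,0,0,-0.1,6,0,0,0,0,0,-0.1,8.5,0,0,0,0,0,-0.1,10.5,0,0,0,0,0,-0.1,11.2,0,0,0,0]}}

```text
clock: 2.65
eef_pos: [0.4678, 0.0034, 0.0858]
ee_rot: [0.709, 0.705, -0.001, -0.001]
contact_force: [0.5, 0.7, 0.0]
gripper_width: 0.0429
```

{"api": "play_rows", "payload": {"rows": [0,0,0,0,0,0,-1,0,0,0,0,0,0,-1,0,0,0,0,0,0,-1,0,0,0,0,0,0,-1,0,0,0,0,0,0,-1], "force": 50}}

```text
clock: 3.15
eef_pos: [0.4684, 0.0032, 0.0881]
ee_rot: [0.709, 0.705, 0.0, -0.0]
contact_force: [-2.0, 0.4, 5.9]
gripper_width: 0.0124
```

```bash
python3 - <<'E'
from h import *
b=T2(JIG,[-.12,0,.085]); goto(b,JIG[2])
E
```

```text
t 3.15 pos [0.4684 0.0032 0.0881] q [ 7.092e-01  7.050e-01  2.000e-04 -1.000e-04] F [-2.   0.4  5.9] w 0.0124
J [-0.227  0.609  0.256  2.109 -0.332  0.461  0.278]
target [0.4696 0.0019 0.085 ] rows(cm,rad): [-0.13  0.12  0.31] [ 0.    -0.     0.003] min rows 0.1
```

{"api": "play_rows", "payload": {"rows": [0,0.05,-1.3,0,0,0,-1,0,0.2,-2.6,0,0,0,-1,0,0.5,-3.9,0,0,0,-1,0,0.85,-5.2,0,0,0,-1,0,1.3,-6.4,0,0,0,-1]}}

```text
clock: 3.65
eef_pos: [0.4795, 0.0031, 0.1503]
ee_rot: [0.709, 0.705, -0.002, -0.002]
contact_force: [-1.3, -0.3, -10.1]
gripper_width: 0.0121
```

```bash
cat >> h.py <<'E'
def arc(thetas):
    s,p,r=st(); h=T2(JIG,[.045,0,.085]); 
    ang=np.arctan2(p[2]-h[2],-(p[0]-h[0])); print('theta now',round(ang,3),'rad',round(np.hypot(p[2]-h[2],p[0]-h[0]),4),'d hinge y',round(p[1]-h[1],4))
    for t in thetas:
        q=T2(JIG,[.045-.165*np.cos(t),(p[1]-h[1]),.085+.165*np.sin(t)]); print(t,np.round(r.inv().apply(q-p)*100,2))
E
python3 - <<'E'
from h import *
arc([.5,.6,.7,.8,.9])
E
```

```text
t 3.65 pos [0.4795 0.0031 0.1503] q [ 0.7092  0.705  -0.0021 -0.0017] F [ -1.3  -0.3 -10.1] w 0.0121
J [-0.281  0.517  0.331  2.025 -0.269  0.646  0.222]
theta now 0.398 rad 0.1682 d hinge y 0.0027
0.5 [ 0.14  1.02 -1.39]
0.6 [ 0.13  1.88 -2.8 ]
0.7 [ 0.13  2.87 -4.12]
0.8 [ 0.12  3.98 -5.33]
0.9 [ 0.12  5.22 -6.43]
```

{"api": "play_rows", "payload": {"rows": [0,0.7,-1.5,0,0,0,-1,0,1.6,-2.9,0,0,0,-1,0,2.6,-4.2,0,0,0,-1,0,3.75,-5.4,0,0,0,-1,0,5,-6.5,0,0,0,-1]}}

```text
clock: 4.15
eef_pos: [0.5204, 0.0027, 0.2132]
ee_rot: [0.709, 0.705, -0.01, -0.011]
contact_force: [-17.3, -0.7, 0.4]
gripper_width: 0.0121
```

```bash
python3 - <<'E'
from h import *
arc([1.,1.1,1.2,1.3,1.4])
E
```

```text
t 4.15 pos [0.5204 0.0027 0.2132] q [ 0.7093  0.7047 -0.01   -0.0108] F [-17.3  -0.7   0.4] w 0.0121
J [-0.296  0.491  0.372  1.831 -0.223  0.89   0.176]
theta now 0.843 rad 0.1717 d hinge y 0.0023
1.0 [ 0.1   2.47 -1.14]
1.1 [ 0.09  3.88 -2.  ]
1.2 [ 0.09  5.37 -2.72]
1.3 [ 0.09  6.91 -3.29]
1.4 [ 0.08  8.51 -3.7 ]
```

{"api": "play_rows", "payload": {"rows": [0,0,0,0,0,0,-1,0,0,0,0,0,0,-1,0,0,0,0,0,0,-1,0,0,0,0,0,0,-1,0,0,0,0,0,0,-1]}}

```text
clock: 4.65
eef_pos: [0.5208, 0.0027, 0.2137]
ee_rot: [0.709, 0.705, -0.009, -0.01]
contact_force: [-18.0, -0.3, 5.5]
gripper_width: 0.0124
```

```bash
python3 - <<'E'
from h import *
arc([1.,1.1,1.2,1.3,1.4])
shot('side','s2',(180,60,440,300),3)
E
```

```text
t 4.65 pos [0.5208 0.0027 0.2137] q [ 0.7094  0.7047 -0.0088 -0.0099] F [-18.   -0.3   5.5] w 0.0124
J [-0.296  0.489  0.372  1.832 -0.223  0.888  0.176]
theta now 0.847 rad 0.1718 d hinge y 0.0023
1.0 [ 0.1   2.44 -1.08]
1.1 [ 0.1   3.85 -1.94]
1.2 [ 0.09  5.34 -2.65]
1.3 [ 0.09  6.89 -3.21]
1.4 [ 0.09  8.49 -3.62]
```

View pics/s2.png

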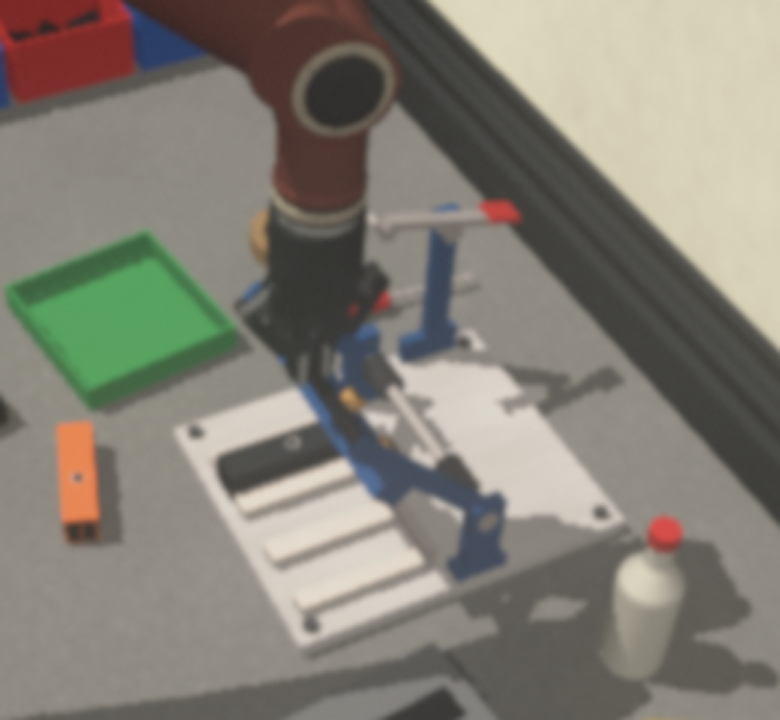

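```bash
python3 - <<'E'
from h import *
from scipy.optimize import least_squares
P=np.array([[.4684,.0881],[.4795,.1503],[.5208,.2137]])
f=lambda c:np.hypot(*(P-c).T)-.165
r=least_squares(f,[.6346,.085]);print(r.x,r.fun)
c=r.x; print('theta',np.arctan2(P[:,1]-c[1],c[0]-P[:,0]))
# beam from camera
p,d=viewer.read_camera('side');W=cloud('side',d)
p,d2=viewer.read_camera('top');W2=cloud('top',d2)
for r in models.cut_out('top','beam')[:1]:
    m=r['mask'];w=W2[m];w=w[~np.isnan(w[:,0])]; 
    # right plate
    q=w[(w[:,1]<-.09)&(w[:,1]>-.115)]; print(np.round(q[np.argsort(q[:,0])][::max(1,len(q)//20)],3))
E
```

```text
[0.6336461  0.09295638] [ 0.00031745 -0.00053325  0.00026725]
theta [-0.02938033  0.35614517  0.81919464]
[[ 0.509 -0.095  0.205]
 [ 0.514 -0.097  0.209]
 [ 0.519 -0.099  0.214]
 [ 0.524 -0.094  0.21 ]
 [ 0.53  -0.095  0.201]
 [ 0.535 -0.097  0.201]
 [ 0.539 -0.09   0.15 ]
 [ 0.543 -0.097  0.196]
 [ 0.547 -0.095  0.157]
 [ 0.552 -0.092  0.157]
 [ 0.558 -0.098  0.178]
 [ 0.561 -0.093  0.146]
 [ 0.567 -0.099  0.166]
 [ 0.572 -0.102  0.165]
 [ 0.579 -0.097  0.156]
 [ 0.588 -0.103  0.147]
 [ 0.597 -0.095  0.14 ]
 [ 0.607 -0.096  0.125]
 [ 0.615 -0.096  0.122]
 [ 0.624 -0.103  0.105]
 [ 0.631 -0.095  0.091]
 [ 0.64  -0.098  0.091]]
```

{"api": "play_rows", "payload": {"rows": [0,0.6,-1,0,0,0,-1,0,2,-1.9,0,0,0,-1,0,3.5,-2.7,0,0,0,-1,0,5,-3.3,0,0,0,-1,0,6.6,-3.7,0,0,0,-1]}}

```text
clock: 5.35
eef_pos: [0.5899, 0.002, 0.2543]
ee_rot: [0.709, 0.705, -0.006, -0.008]
contact_force: [-18.1, 0.3, 22.3]
gripper_width: 0.0114
```

```bash
python3 - <<'E'
from h import *
arc([])
s=robot.observe();p=s['eef_pos'];print(np.arctan2(p[2]-.093,.6336-p[0]),np.hypot(p[2]-.093,.6336-p[0]),s['ft_torque'])
E
```

```text
t 5.35 pos [0.5899 0.002  0.2543] q [ 0.7095  0.7047 -0.0064 -0.0078] F [-18.1   0.3  22.3] w 0.0114
J [-0.272  0.546  0.379  1.592 -0.222  1.067  0.162]
theta now 1.313 rad 0.1751 d hinge y 0.0016
1.3060544954512463 0.16714502783931903 [ 0.08322918  4.65238141 -0.02240731]
```

{"api": "play_rows", "payload": {"rows": [0,0.8,-0.7,0,0,0,-1,0,2.2,-0.9,0,0,0,-1,0,3.6,-1,0,0,0,-1,0,5,-0.9,0,0,0,-1,0,6,-0.8,0,0,0,-1]}}

```text
clock: 5.85
eef_pos: [0.6528, 0.0014, 0.2619]
ee_rot: [0.709, 0.705, -0.005, -0.005]
contact_force: [-15.8, 0.3, 13.0]
gripper_width: 0.0116
```

```bash
python3 - <<'E'
from h import *
arc([])
s=robot.observe();p=s['eef_pos'];print(np.arctan2(p[2]-.093,.6336-p[0]),np.hypot(p[2]-.093,.6336-p[0]),s['ft_torque'])
shot('side','s3',(220,40,440,260),3)
E
```

```text
t 5.85 pos [0.6528 0.0014 0.2619] q [ 0.7095  0.7047 -0.0048 -0.0051] F [-15.8   0.3  13. ] w 0.0116
J [-0.24   0.639  0.373  1.393 -0.238  1.168  0.156]
theta now 1.673 rad 0.1778 d hinge y 0.001
1.6841245666511029 0.17000288910397926 [ 7.29497150e-05  4.04495465e+00 -3.60377858e-02]
```

View pics/s3.png

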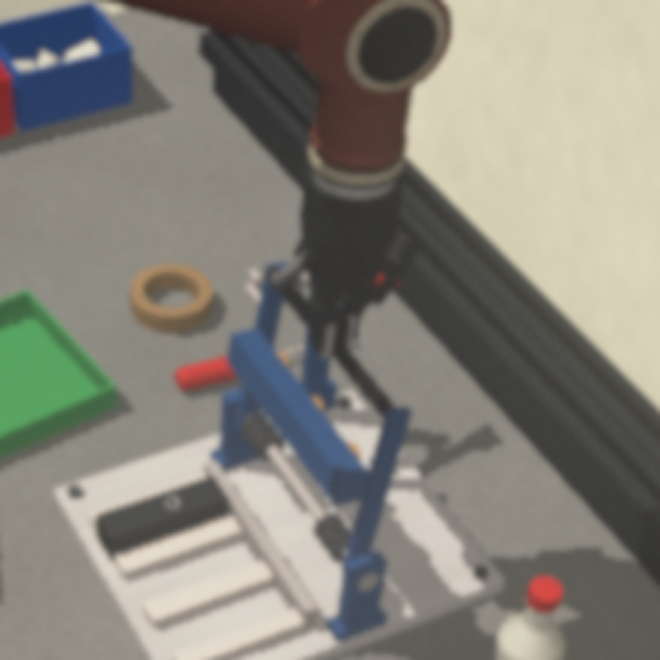

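{"api": "play_rows", "payload": {"rows": [0,0,0.3,0,0,0,-1,0,0,0.6,0,0,0,-1,0,0,0.9,0,0,0,-1,0,0,1.2,0,0,0,-1,0,0,1.2,0,0,0,-1], "force": 20}}

```text
clock: 6.4
eef_pos: [0.6622, 0.0013, 0.2593]
ee_rot: [0.709, 0.705, 0.006, 0.006]
contact_force: [-3.9, 0.1, 26.2]
gripper_width: 0.0117
```

```bash
python3 - <<'E'
from h import *
arc([])
E
```

```text
t 6.4 pos [0.6622 0.0013 0.2593] q [0.7091 0.7051 0.0064 0.0063] F [-3.9  0.1 26.2] w 0.0117
J [-0.239  0.641  0.372  1.396 -0.244  1.131  0.16 ]
theta now 1.728 rad 0.1765 d hinge y 0.0009
```

{"api": "play_rows", "payload": {"rows": [0,0.6,0.05,0,0,0,-1,0,1.2,0.15,0,0,0,-1,0,1.8,0.3,0,0,0,-1,0,2.4,0.45,0,0,0,-1,0,2.8,0.55,0,0,0,-1]}}

```text
clock: 6.9
eef_pos: [0.6888, 0.0011, 0.2514]
ee_rot: [0.709, 0.705, 0.004, 0.005]
contact_force: [-4.1, 0.3, 20.0]
gripper_width: 0.0116
```

```bash
python3 - <<'E'
from h import *
arc([])
shot('side','s4',(270,80,400,210),5)
E
```

```text
t 6.9 pos [0.6888 0.0011 0.2514] q [0.7091 0.7051 0.0042 0.0046] F [-4.1  0.3 20. ] w 0.0116
J [-0.223  0.695  0.367  1.312 -0.253  1.167  0.157]
theta now 1.886 rad 0.175 d hinge y 0.0007
```

View pics/s4.png

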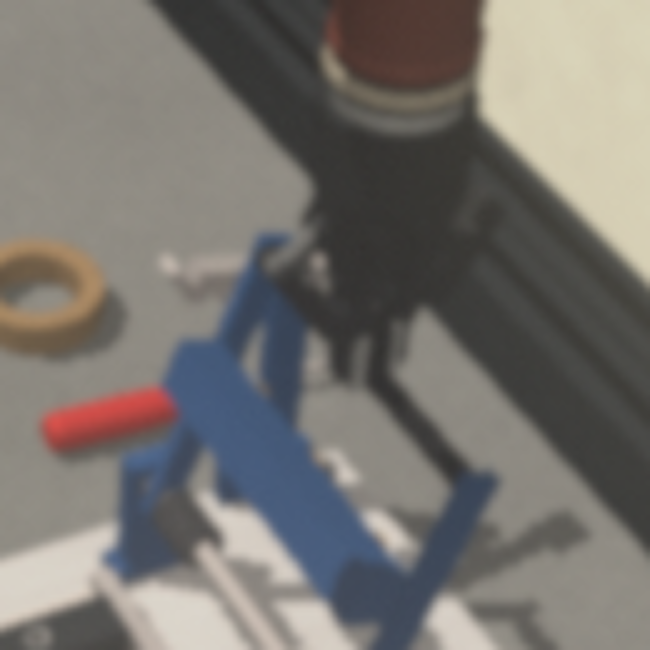

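{"api": "play_rows", "payload": {"rows": [0,0.3,0.1,0,0,0,-1,0,0.6,0.2,0,0,0,-1,0,0.8,0.3,0,0,0,-1,0,1,0.35,0,0,0,-1,0,1,0.35,0,0,0,-1]}}

```text
clock: 7.45
eef_pos: [0.6985, 0.001, 0.2472]
ee_rot: [0.709, 0.705, 0.004, 0.004]
contact_force: [-2.8, -0.3, 17.6]
gripper_width: 0.0117
```

```bash
python3 - <<'E'
from h import *
arc([])
shot('side','s5',(270,80,400,210),5)
p,d=shot('top','t5',(200,60,360,220),4)
E
```

```text
t 7.45 pos [0.6985 0.001  0.2472] q [0.7092 0.705  0.0038 0.0043] F [-2.8 -0.3 17.6] w 0.0117
J [-0.217  0.715  0.365  1.283 -0.256  1.177  0.155]
theta now 1.946 rad 0.1743 d hinge y 0.0006
```

View pics/s5.png

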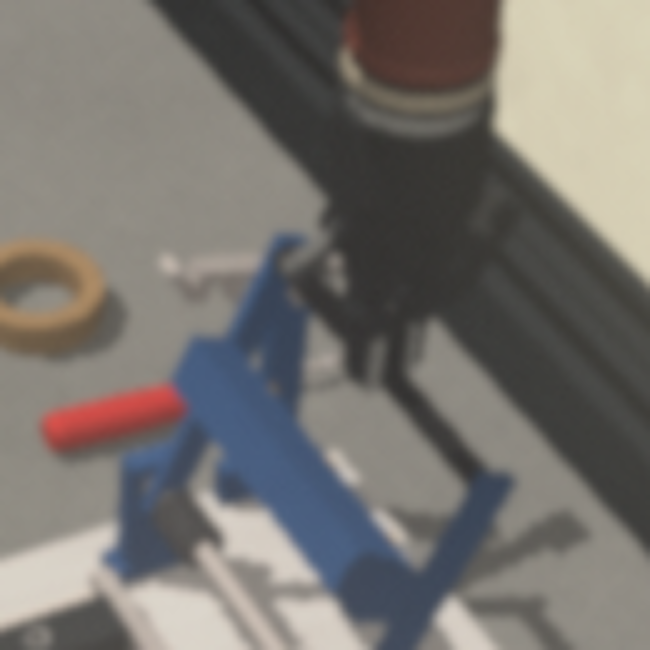

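View pics/t5.png

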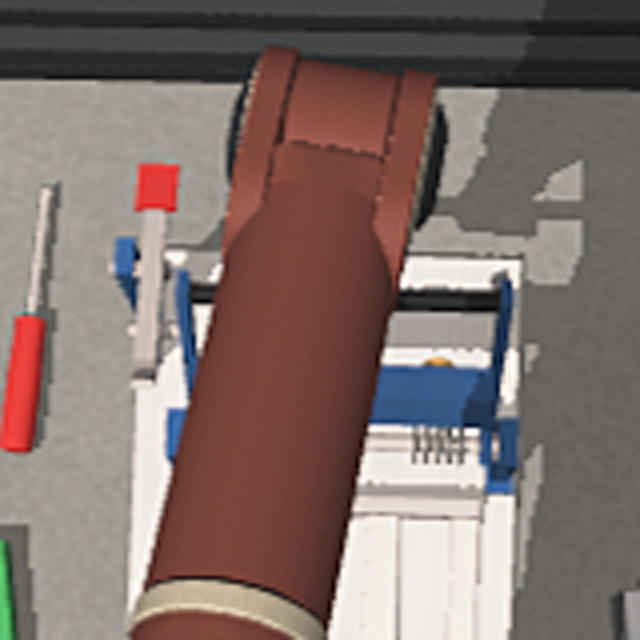

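{"api": "play_rows", "payload": {"rows": [0,-0.3,-0.1,0,0,0,-1,0,-0.6,-0.25,0,0,0,-1,0,-0.9,-0.4,0,0,0,-1,0,-1.2,-0.5,0,0,0,-1,0,-1.4,-0.6,0,0,0,-1]}}

```text
clock: 8.05
eef_pos: [0.685, 0.0012, 0.2524]
ee_rot: [0.709, 0.705, 0.004, 0.005]
contact_force: [-1.0, -0.2, 12.8]
gripper_width: 0.0119
```

{"api": "play_rows", "payload": {"rows": [0,-0.2,-0.1,0,0,0,-1,0,-0.4,-0.2,0,0,0,-1,0,-0.6,-0.3,0,0,0,-1,0,-0.6,-0.3,0,0,0,-1,0,-0.6,-0.3,0,0,0,-1]}}

```text
clock: 8.55
eef_pos: [0.6786, 0.0012, 0.254]
ee_rot: [0.709, 0.705, 0.004, 0.004]
contact_force: [-0.6, -0.1, 9.9]
gripper_width: 0.0116
```

```bash
python3 - <<'E'
from h import *
arc([])
shot('side','s6',(270,80,400,210),5)
E
```

```text
t 8.55 pos [0.6786 0.0012 0.254 ] q [0.7093 0.7049 0.0036 0.0042] F [-0.6 -0.1  9.9] w 0.0116
J [-0.229  0.676  0.369  1.342 -0.249  1.157  0.157]
theta now 1.825 rad 0.1746 d hinge y 0.0008
```

View pics/s6.png

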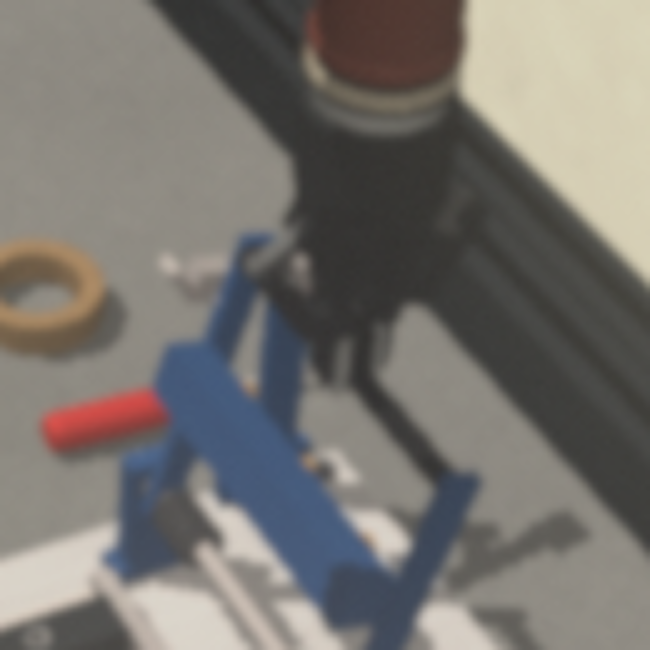

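{"api": "play_rows", "payload": {"rows": [0,-0.2,-0.1,0,0,0,-1,0,-0.4,-0.3,0,0,0,-1,0,-0.5,-0.4,0,0,0,-1,0,-0.5,-0.5,0,0,0,-1,0,-0.5,-0.5,0,0,0,-1]}}

```text
clock: 9.1
eef_pos: [0.6776, 0.0012, 0.2544]
ee_rot: [0.709, 0.705, 0.006, 0.008]
contact_force: [14.5, -1.9, -9.5]
gripper_width: 0.0117
```

```bash
python3 - <<'E'
from h import *
arc([])
p,d=shot('top','t7',(200,60,360,220),4)
shot('side','s7',(270,80,400,210),5)
E
```

```text
t 9.1 pos [0.6776 0.0012 0.2544] q [0.7092 0.705  0.0055 0.0075] F [14.5 -1.9 -9.5] w 0.0117
J [-0.232  0.671  0.369  1.352 -0.247  1.145  0.156]
theta now 1.819 rad 0.1748 d hinge y 0.0008
```

View pics/t7.png

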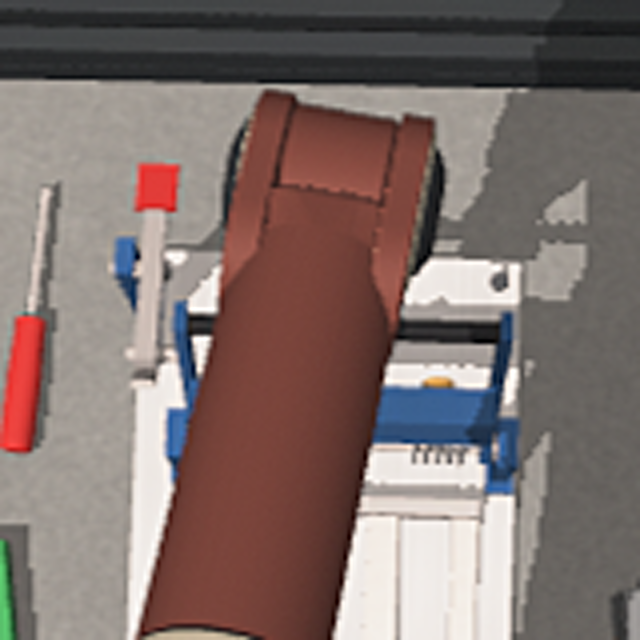

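View pics/s7.png

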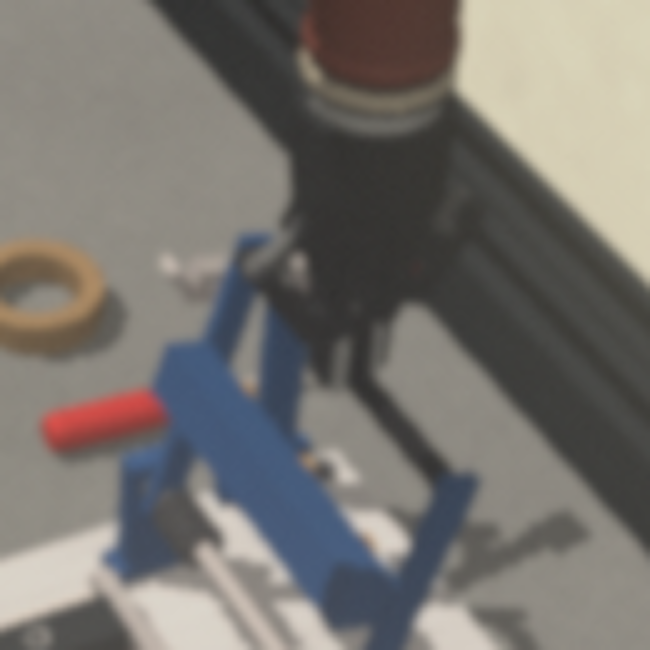

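{"api": "play_rows", "payload": {"rows": [0,0.2,0.2,0,0,0,-1,0,0.35,0.3,0,0,0,-1,0,0.35,0.3,0,0,0,-0.5,0,0.35,0.3,0,0,0,-0.1,0,0.35,0.3,0,0,0,-0.1]}}

```text
clock: 9.7
eef_pos: [0.6733, 0.0022, 0.2505]
ee_rot: [0.709, 0.705, -0.001, -0.001]
contact_force: [0.4, 0.0, -0.1]
gripper_width: 0.0382
```

{"api": "play_rows", "payload": {"rows": [0,0,0,0,0,0,-0.1,0,0,-1,0,0,0,-0.1,0,0,-3,0,0,0,-0.1,0,0,-6,0,0,0,-0.1,0,0,-8,0,0,0,-0.1]}}

```text
clock: 10.2
eef_pos: [0.6746, 0.0017, 0.3342]
ee_rot: [0.709, 0.705, 0.001, 0.001]
contact_force: [0.2, 0.6, -0.8]
gripper_width: 0.0386
```

```bash
python3 - <<'E'
from h import *
goto(T2(JIG,[-.075,.062,.33]),JIG[2]+np.pi/2)
goto(T2(JIG,[-.075,.062,.33]),JIG[2]-np.pi/2)
shot('side','s8',(200,50,400,250),4)
p,d=shot('top','t8'); np.savez('t8.npz',p=p,d=d)
E
```

```text
t 10.2 pos [0.6746 0.0017 0.3342] q [0.7092 0.705  0.0009 0.0012] F [ 0.2  0.6 -0.8] w 0.0386
J [-0.231  0.623  0.385  1.215 -0.227  1.342  0.133]
target [0.5152 0.0635 0.33  ] rows(cm,rad): [  6.08 -15.98   0.37] [ 0.002  0.003 -1.568] min rows 10.5
t 10.2 pos [0.6746 0.0017 0.3342] q [0.7092 0.705  0.0009 0.0012] F [ 0.2  0.6 -0.8] w 0.0386
J [-0.231  0.623  0.385  1.215 -0.227  1.342  0.133]
target [0.5152 0.0635 0.33  ] rows(cm,rad): [  6.08 -15.98   0.37] [ 0.003 -0.002  1.574] min rows 10.5
```

View pics/s8.png

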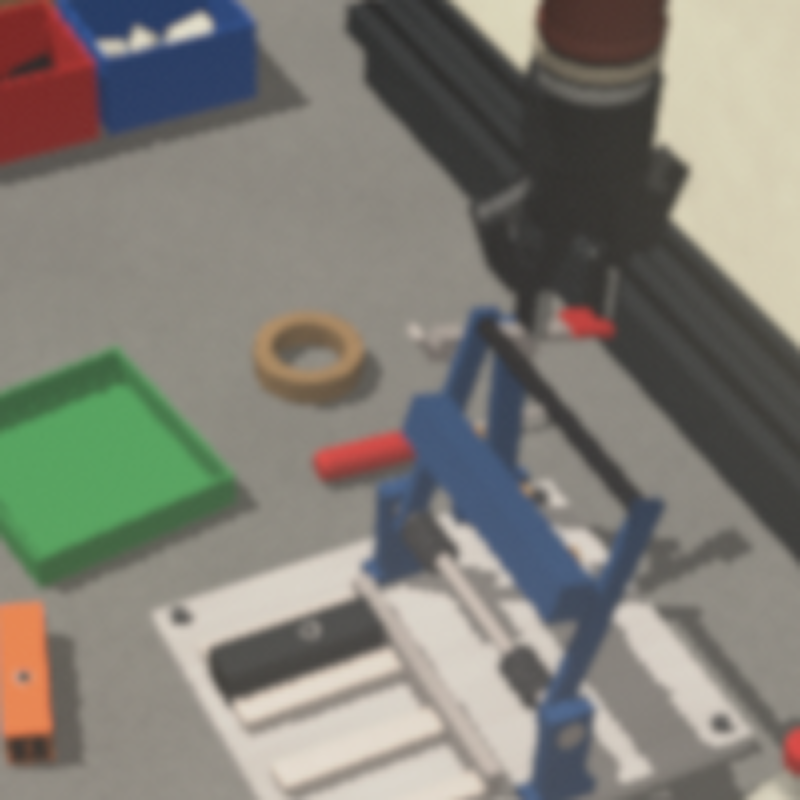

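{"api": "play_rows", "payload": {"rows": [0.5,-1.5,0,0,0,0.14,0.2,1.2,-3,0,0,0,0.28,0.2,1.8,-4.8,0,0,0,0.42,0.2,2.4,-6.5,0,0,0,0.56,0.2,3,-8,0,0,0,0.7,0.2]}}

```text
clock: 10.8
eef_pos: [0.5929, 0.0327, 0.3305]
ee_rot: [0.909, 0.416, -0.001, -0.001]
contact_force: [0.4, -0.2, -0.3]
gripper_width: 0.0512
```

```bash
python3 - <<'E'
from h import *
goto(T2(JIG,[-.070,.062,.20]),JIG[2]-np.pi/2)
p,d=viewer.read_camera('top');W=cloud('top',d)
for r in models.cut_out('top','done0')[:3]:
    m=r['mask']; w=W[m]; w=w[~np.isnan(w[:,0])]; w=w[abs(w[:,2]-.047)<.01]
    if len(w)>5: print(round(r['p'],2),r['bbox'],np.round(np.median(w,0),4),cv2.minAreaRect(w[:,:2].astype(np.float32)))
m=(abs(W[...,2]-.047)<.006)&(W[...,0]>.45)&(W[...,0]<.59)&(abs(W[...,1]-.062)<.03);w=W[m];print(len(w),cv2.minAreaRect(w[:,:2].astype(np.float32)),np.median(w,0))
E
```

```text
t 10.8 pos [0.5929 0.0327 0.3305] q [ 9.092e-01  4.164e-01 -8.000e-04 -5.000e-04] F [ 0.4 -0.2 -0.3] w 0.0512
J [-0.441  0.509  0.581  1.479 -0.287  1.242 -0.536]
target [0.5202 0.0634 0.2   ] rows(cm,rad): [-2.41 -7.5  13.07] [-0.001  0.002  0.868] min rows 5.8
0.65 [364.3, 134.0, 384.2, 156.9] [ 0.689  -0.2274  0.0471] ((0.694625973701477, -0.23419857025146484), (0.05089111626148224, 0.01768726110458374), 52.81437301635742)
0 ((0.0, 0.0), (0.0, 0.0), 0.0) [nan nan nan]
  return _methods._mean(a, axis=axis, dtype=dtype,
  ret = um.true_divide(
```

{"api": "play_rows", "payload": {"rows": [-0.5,-1.5,2,0,0,0.14,0.2,-1,-3,4.5,0,0,0.28,0.2,-1.5,-4.5,7,0,0,0.42,0.2,-2,-6,9.5,0,0,0.56,0.2,-2.4,-7.5,12,0,0,0.7,0.2]}}

```text
clock: 11.4
eef_pos: [0.5214, 0.0626, 0.2101]
ee_rot: [0.997, 0.081, 0.0, 0.0]
contact_force: [0.3, 0.1, -1.0]
gripper_width: 0.0512
```

```bash
python3 - <<'E'
from h import *
goto(T2(JIG,[-.070,.062,.051]),JIG[2]-np.pi/2)
E
```

```text
t 11.4 pos [0.5214 0.0626 0.2101] q [9.968e-01 8.050e-02 0.000e+00 3.000e-04] F [ 0.3  0.1 -1. ] w 0.0512
J [-0.631  0.557  0.726  1.851 -0.46   0.908 -1.099]
target [0.5202 0.0634 0.051 ] rows(cm,rad): [-0.11 -0.11 15.91] [ 0.001 -0.     0.17 ] min rows 3.2
```

{"api": "play_rows", "payload": {"rows": [-0.1,-0.1,3,0,0,0.09,0.2,-0.1,-0.1,7,0,0,0.17,0.2,-0.1,-0.1,11,0,0,0.17,0.2,-0.1,-0.1,13,0,0,0.17,0.2,-0.1,-0.1,14,0,0,0.17,0.2]}}

```text
clock: 11.9
eef_pos: [0.5197, 0.0633, 0.0688]
ee_rot: [1.0, -0.002, -0.002, 0.0]
contact_force: [-0.0, 0.2, -0.6]
gripper_width: 0.051
```

```bash
python3 - <<'E'
from h import *
goto(T2(JIG,[-.070,.062,.051]),JIG[2]-np.pi/2)
shot('side','s9',(200,120,360,280),4)
E
```

```text
t 11.9 pos [0.5197 0.0633 0.0688] q [ 1.0e+00 -1.7e-03 -2.0e-03  4.0e-04] F [-0.   0.2 -0.6] w 0.051
J [-0.529  0.758  0.581  1.974 -0.702  0.624 -1.055]
target [0.5202 0.0634 0.051 ] rows(cm,rad): [ 0.06 -0.01  1.78] [0.001 0.004 0.006] min rows 0.4
```

View pics/s9.png

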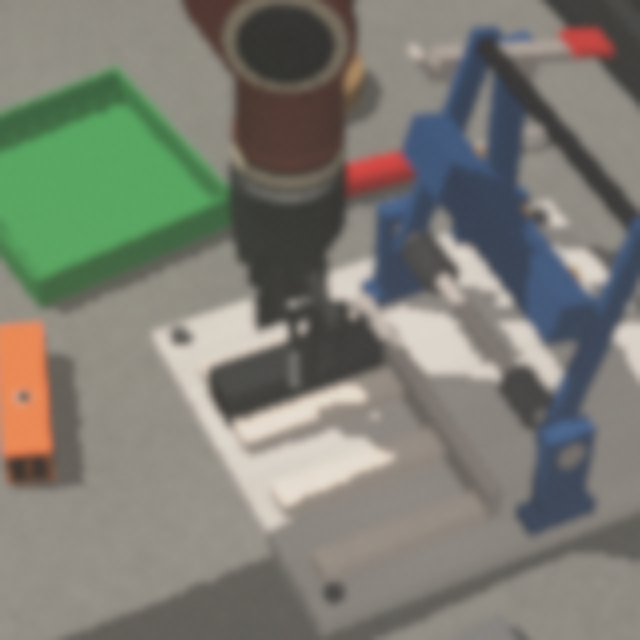

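{"api": "play_rows", "payload": {"rows": [0,0,0.7,0,0,0,0.2,0,0,1.4,0,0,0,0.2,0,0,1.9,0,0,0,0.2,0,0,2.2,0,0,0,0.2,0,0,2.2,0,0,0,0.2]}}

```text
clock: 12.45
eef_pos: [0.5205, 0.0636, 0.0493]
ee_rot: [1.0, -0.002, -0.0, -0.0]
contact_force: [0.2, -0.7, 0.6]
gripper_width: 0.0514
```

{"api": "play_rows", "payload": {"rows": [0,0,0,0,0,0,-1,0,0,0,0,0,0,-1,0,0,0,0,0,0,-1,0,0,0,0,0,0,-1,0,0,0,0,0,0,-1], "force": 40}}

```text
clock: 12.95
eef_pos: [0.521, 0.0634, 0.0498]
ee_rot: [1.0, -0.003, 0.001, -0.0]
contact_force: [-1.2, -0.6, 5.3]
gripper_width: 0.0308
```

```bash
python3 - <<'E'
from h import *
goto(T2(JIG,[-.070,.062,.15]),JIG[2]-np.pi/2)
E
```

```text
t 12.95 pos [0.521  0.0634 0.0498] q [ 1.0e+00 -2.6e-03  5.0e-04 -0.0e+00] F [-1.2 -0.6  5.3] w 0.0308
J [-0.508  0.785  0.547  1.983 -0.736  0.579 -1.028]
target [0.5202 0.0634 0.15  ] rows(cm,rad): [ -0.07   0.   -10.02] [-0.    -0.001  0.004] min rows 2.0
```

{"api": "play_rows", "payload": {"rows": [0,0,-1,0,0,0,-1,0,0,-3,0,0,0,-1,0,0,-6,0,0,0,-1,0,0,-9,0,0,0,-1,0,0,-11,0,0,0,-1]}}

```text
clock: 13.45
eef_pos: [0.5206, 0.0636, 0.1611]
ee_rot: [1.0, -0.003, 0.0, 0.0]
contact_force: [1.0, 0.2, -2.2]
gripper_width: 0.0308
```

```bash
python3 - <<'E'
from h import *
p,d=shot('side','s10',(100,50,400,275),2)
p,d=shot('top','t10'); W=cloud('top',d)
for r in models.cut_out('top','tray')[:2]:
    m=r['mask']; w=W[m]; print(round(r['p'],2),r['bbox'],np.round(p[m].mean(0)),np.round(np.nanmedian(w,0),4)); rc=cv2.minAreaRect(w[~np.isnan(w[:,0])][:,:2].astype(np.float32)); print(rc)
goto([.47,.33,.16],JIG[2]-np.pi/2)
E
```

```text
0.9 [139.8, 196.2, 206.3, 261.1] [ 94. 166.  78.] [0.4749 0.3342 0.0035]
((0.4763743281364441, 0.28401893377304077), (0.1764829009771347, 0.28810587525367737), 7.192096710205078)
0.7 [135.9, 287.8, 207.9, 337.5] [42. 42. 44.] [0.2477 0.3835 0.0045]
((0.2293688952922821, 0.26275748014450073), (0.16422660648822784, 0.31800714135169983), 10.060498237609863)
t 13.6 pos [0.5208 0.0638 0.1601] q [ 1.0e+00 -2.4e-03  9.0e-04 -3.0e-04] F [-0.9  0.2 -2.3] w 0.0309
J [-0.62   0.633  0.719  1.909 -0.568  0.812 -1.169]
target [0.47 0.33 0.16] rows(cm,rad): [-5.200e+00 -2.659e+01  2.000e-02] [-0.001 -0.002  0.004] min rows 5.4
```

View pics/s10.png

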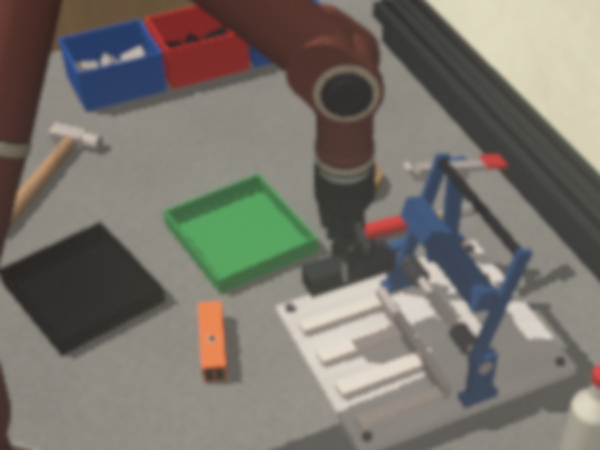

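{"api": "play_rows", "payload": {"rows": [-0.5,-4,0,0,0,0,-1,-1.5,-9,0,0,0,0,-1,-3,-14,0,0,0,0,-1,-4.5,-19,0,0,0,0,-1,-6,-23.5,0,0,0,0,-1]}}

```text
clock: 14.1
eef_pos: [0.4607, 0.2978, 0.1575]
ee_rot: [1.0, -0.003, -0.002, 0.001]
contact_force: [2.1, 0.0, -0.5]
gripper_width: 0.031
```

```bash
python3 - <<'E'
from h import *
print(ray('top',173.5,227,.03))
goto([.46,.328,.045],JIG[2]-np.pi/2)
E
```

```text
[0.46789713 0.31953509 0.03      ]
t 14.1 pos [0.4607 0.2978 0.1575] q [ 1.0e+00 -2.6e-03 -1.5e-03  9.0e-04] F [ 2.1  0.  -0.5] w 0.031
J [-1.075  0.681  0.751  1.842 -0.6    0.864 -1.603]
target [0.46  0.328 0.045] rows(cm,rad): [-0.05 -3.04 11.24] [0.002 0.003 0.004] min rows 2.3
```

Use y ≈ 0.322.

{"api": "play_rows", "payload": {"rows": [0,-1.5,2,0,0,0,-1,0,-2.4,5,0,0,0,-1,0,-2.4,8,0,0,0,-1,0,-2.4,10.5,0,0,0,-1,0,-2.4,11.4,0,0,0,-1]}}

```text
clock: 14.6
eef_pos: [0.4597, 0.3191, 0.0412]
ee_rot: [1.0, -0.002, -0.004, 0.002]
contact_force: [-0.9, 0.5, -1.0]
gripper_width: 0.0313
```

```bash
python3 - <<'E'
from h import *
goto([.46,.322,.04],JIG[2]-np.pi/2)
shot('side','s11',(150,100,350,250),4)
E
```

```text
t 14.6 pos [0.4597 0.3191 0.0412] q [ 1.     -0.0025 -0.0037  0.0021] F [-0.9  0.5 -1. ] w 0.0313
J [-1.01   0.85   0.601  1.881 -0.761  0.665 -1.513]
target [0.46  0.322 0.04 ] rows(cm,rad): [ 0.03 -0.29  0.12] [0.004 0.007 0.004] min rows 0.1
```

View pics/s11.png

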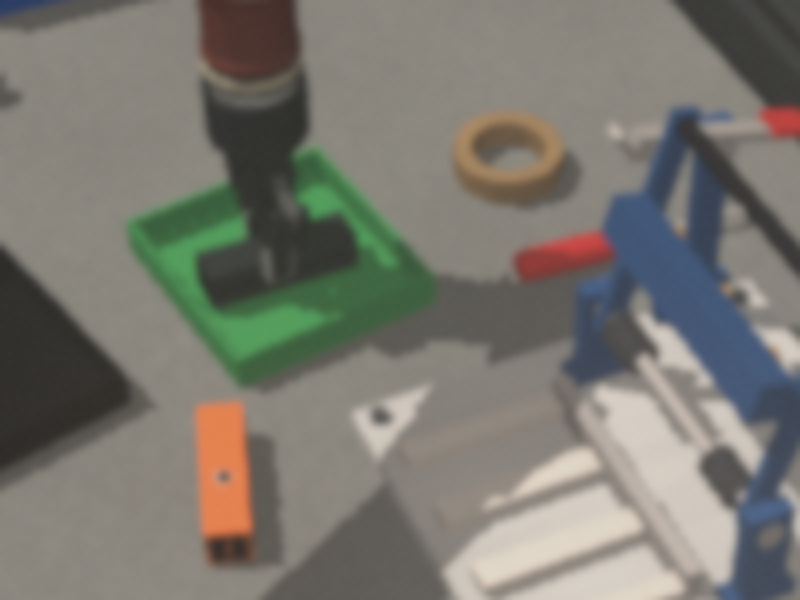

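{"api": "play_rows", "payload": {"rows": [0,0,0.2,0,0,0,-1,0,0,0.2,0,0,0,-1,0,0,0.2,0,0,0,0.2,0,0,0.2,0,0,0,0.2,0,0,0.2,0,0,0,0.2]}}

```text
clock: 15.15
eef_pos: [0.4632, 0.3205, 0.0442]
ee_rot: [1.0, -0.003, 0.001, -0.001]
contact_force: [0.3, 0.2, 0.6]
gripper_width: 0.0511
```

{"api": "play_rows", "payload": {"rows": [0,0,-2,0,0,0,0.2,0,0,-6,0,0,0,0.2,0,0,-10,0,0,0,0.2,0,1,-14,0,0,0,0.2,0,4,-18,0,0,0,0]}}

```text
clock: 15.65
eef_pos: [0.462, 0.2831, 0.2248]
ee_rot: [1.0, 0.001, 0.0, -0.001]
contact_force: [0.6, 0.7, 0.6]
gripper_width: 0.0427
```

```bash
python3 - <<'E'
from h import *
shot('side','s12',(150,100,350,250),4)
c=T2(CASE,[.08-.204,0,.25]); print(c); goto(c,CASE[2])
E
```

```text
[ 0.34369598 -0.3371194   0.25      ]
t 15.7 pos [0.4667 0.2745 0.232 ] q [ 1.     -0.0055  0.0056 -0.0013] F [ 1.9 -5.7  3.7] w 0.043
J [-1.1    0.58   0.839  1.79  -0.507  0.99  -1.641]
target [ 0.3437 -0.3371  0.25  ] rows(cm,rad): [-11.6   61.28  -2.09] [ 0.007 -0.011 -1.688] min rows 12.5
```

View pics/s12.png

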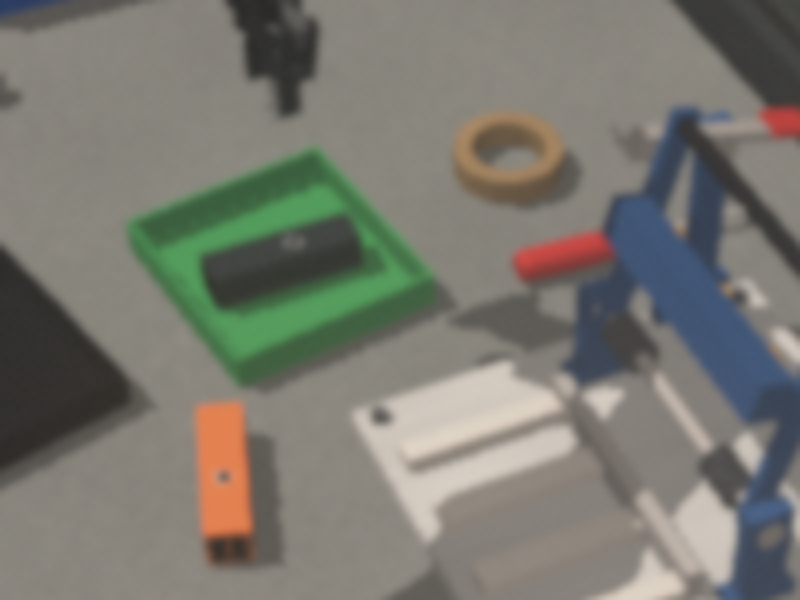

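{"api": "play_rows", "payload": {"rows": [0,4,0,0,0,-0.14,0,0,8.5,0,0,0,-0.28,0,0,13,0,0,0,-0.42,0,0,17.5,0,0,0,-0.56,0,0,22,0,0,0,-0.7,0]}}

```text
clock: 16.2
eef_pos: [0.4612, 0.0583, 0.2237]
ee_rot: [0.939, 0.343, 0.001, 0.0]
contact_force: [0.2, -0.4, 0.0]
gripper_width: 0.0429
```

```bash
python3 - <<'E'
from h import *
goto([.45,-.17,.24],CASE[2])
E
```

```text
t 16.2 pos [0.4612 0.0583 0.2237] q [9.393e-01 3.431e-01 6.000e-04 1.000e-04] F [ 0.2 -0.4  0. ] w 0.0429
J [-0.626  0.422  0.639  1.987 -0.335  0.836 -0.672]
target [ 0.45 -0.17  0.24] rows(cm,rad): [-15.57  16.74  -1.64] [ 0.001 -0.001 -0.976] min rows 6.5
```

{"api": "play_rows", "payload": {"rows": [-3,3.3,-0.3,0,0,-0.14,0,-6,6.6,-0.6,0,0,-0.28,0,-9.2,10,-1,0,0,-0.42,0,-12.4,13.4,-1.3,0,0,-0.56,0,-15.6,16.7,-1.6,0,0,-0.7,0]}}

```text
clock: 16.7
eef_pos: [0.4481, -0.1701, 0.2399]
ee_rot: [0.765, 0.644, 0.0, 0.0]
contact_force: [0.6, -0.2, -0.2]
gripper_width: 0.0427
```

```bash
python3 - <<'E'
from h import *
p,d=shot('top','t13',(330,180,530,330),4); W=cloud('top',d)
m=(W[...,2]>.05)&(W[...,2]<.08)&(W[...,0]>.32)&(W[...,0]<.37)&(W[...,1]>-.40)&(W[...,1]<-.27)
w=W[m]; print(len(w),np.median(w,0)); print(cv2.minAreaRect(w[:,:2].astype(np.float32)))
c=T2(CASE,[.08-.204,0,.2]); goto(c,CASE[2])
E
```

```text
220 [ 0.34536796 -0.34663612  0.06946912]
((0.3509000241756439, -0.3368862271308899), (0.025639617815613747, 0.12792842090129852), 5.327512264251709)
t 16.75 pos [ 0.4459 -0.1818  0.2413] q [ 0.7682  0.6402 -0.0018  0.005 ] F [-1.5 -7.1  1.7] w 0.0427
J [-0.004  0.392  0.475  1.923 -0.221  0.871  0.401]
target [ 0.3437 -0.3371  0.2   ] rows(cm,rad): [-17.08  -7.28   4.25] [ 0.004  0.01  -0.287] min rows 3.8
```

View pics/t13.png

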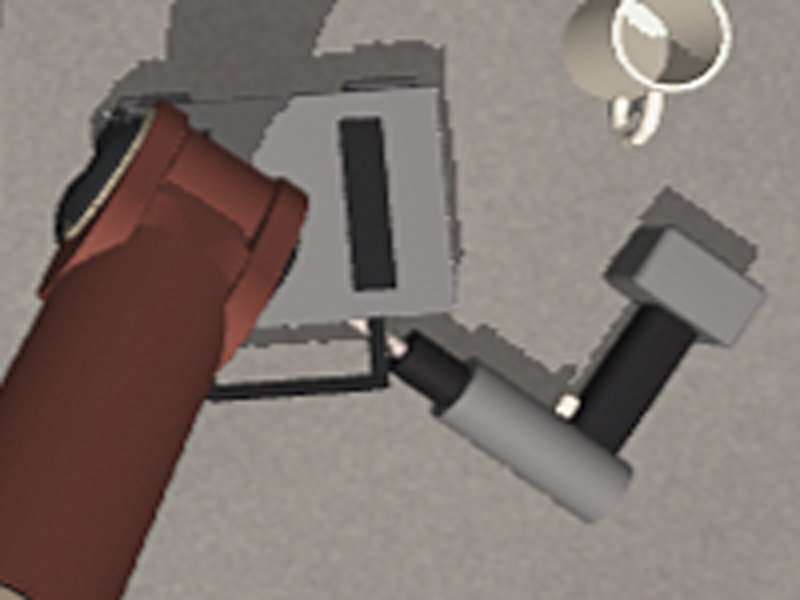

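{"api": "play_rows", "payload": {"rows": [-3.5,-1.5,0.5,0,0,-0.06,0,-7,-3,1,0,0,-0.12,0,-10.5,-4.4,1.6,0,0,-0.2,0,-14,-5.9,2.5,0,0,-0.26,0,-17,-7.2,3.5,0,0,-0.287,0]}}

```text
clock: 17.25
eef_pos: [0.3465, -0.3246, 0.2045]
ee_rot: [0.667, 0.745, -0.0, 0.001]
contact_force: [0.3, 0.1, -0.4]
gripper_width: 0.0426
```

{"api": "play_rows", "payload": {"rows": [0,0,0,0,0,0,0,0,0,0,0,0,0,0,0,0,0,0,0,0,0,0,0,0,0,0,0,-0.1,0,0,0,0,0,0,-0.2]}}

```text
clock: 17.75
eef_pos: [0.3488, -0.3218, 0.2045]
ee_rot: [0.666, 0.746, 0.0, 0.0]
contact_force: [-1.7, 0.1, 0.1]
gripper_width: 0.0343
```

```bash
python3 - <<'E'
from h import *
z=np.load('t0.npz');W=cloud('top',z['d']);print('drill top',np.nanmax(W[255:300,428:445,2]),np.nanmax(W[235:305,430:520,2]))
c=T2(CASE,[.08-.204,0,.066]); goto(c,CASE[2])
shot('side','s14',(230,250,430,400),4)
E
```

```text
drill top 0.07481680154371301 0.07845259771644796
t 17.75 pos [ 0.3488 -0.3218  0.2045] q [6.659e-01 7.460e-01 2.000e-04 2.000e-04] F [-1.7  0.1  0.1] w 0.0343
J [ 0.425  0.427  0.386  1.983 -0.226  0.773  1.055]
target [ 0.3437 -0.3371  0.066 ] rows(cm,rad): [-1.47 -0.68 13.85] [0.001 0.    0.007] min rows 2.8
```

View pics/s14.png

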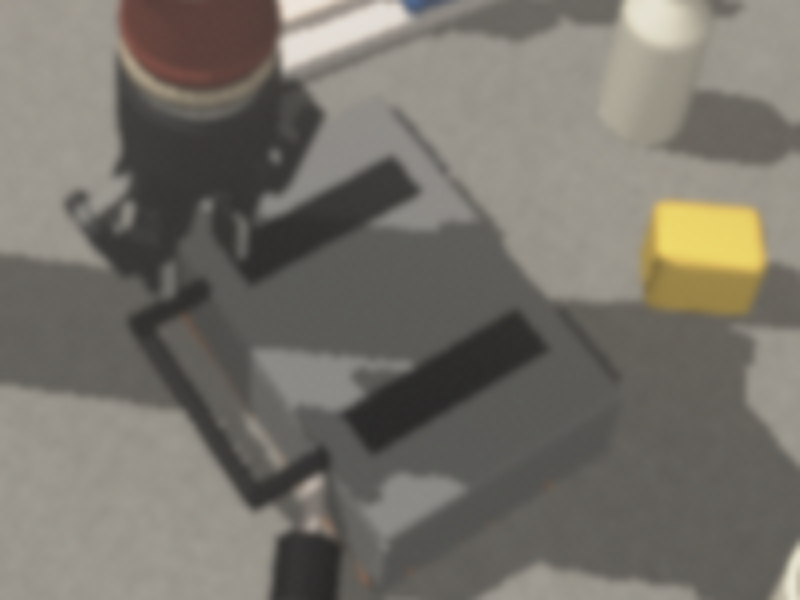

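{"api": "play_rows", "payload": {"rows": [-1.4,-0.65,3,0,0,0,-0.2,-1.45,-0.65,7,0,0,0,-0.2,-1.45,-0.65,11,0,0,0,-0.2,-1.45,-0.65,13.5,0,0,0,-0.2,-1.45,-0.65,14.4,0,0,0,-0.2]}}

```text
clock: 18.3
eef_pos: [0.3424, -0.3366, 0.0581]
ee_rot: [0.667, 0.745, 0.0, -0.002]
contact_force: [0.3, 0.3, -0.1]
gripper_width: 0.0343
```

{"api": "play_rows", "payload": {"rows": [0,0,0,0,0,0,-0.2,0,0,0,0,0,0,-1,0,0,0,0,0,0,-1,0,0,0,0,0,0,-1,0,0,0,0,0,0,-1], "force": 30}}

```text
clock: 18.8
eef_pos: [0.3437, -0.3386, 0.0616]
ee_rot: [0.667, 0.745, -0.0, 0.002]
contact_force: [-0.1, 0.5, 6.7]
gripper_width: 0.0108
```

```bash
python3 - <<'E'
from h import *
c=T2(CASE,[.08-.204,0,.066]); goto(c,CASE[2])
shot('side','s15',(230,250,380,400),4)
E
```

```text
t 18.8 pos [ 0.3437 -0.3386  0.0616] q [ 0.667   0.7451 -0.      0.0015] F [-0.1  0.5  6.7] w 0.0108
J [ 0.572  0.67   0.24   2.089 -0.372  0.419  1.214]
target [ 0.3437 -0.3371  0.066 ] rows(cm,rad): [ 0.15  0.01 -0.44] [0.002 0.002 0.005] min rows 0.1
```

View pics/s15.png

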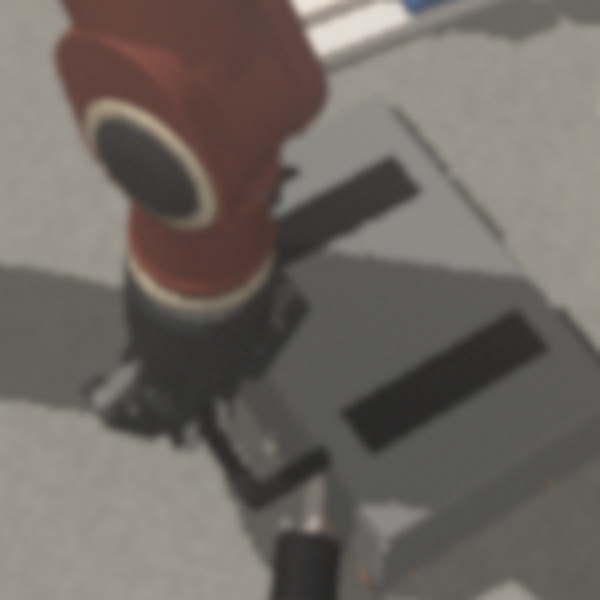

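{"api": "play_rows", "payload": {"rows": [0,0.1,-1.5,0,0,0,-1,0,0.3,-3.15,0,0,0,-1,0,0.7,-4.75,0,0,0,-1,0,1.15,-6.3,0,0,0,-1,0,1.75,-7.8,0,0,0,-1]}}

```text
clock: 19.35
eef_pos: [0.3601, -0.337, 0.1392]
ee_rot: [0.667, 0.745, -0.001, 0.001]
contact_force: [1.2, -2.8, -3.9]
gripper_width: 0.0104
```

```bash
cat >> h.py <<'E'
def lid(c=CASE):
    s,p,r=st(); h=T2(c,[.08,0,.0605]); u=np.array([np.cos(c[2]),np.sin(c[2])]); dx=(p[:2]-h[:2])@u; dz=p[2]-h[2]
    print('lid phi',round(np.arctan2(dz,-dx),3),'r',round(np.hypot(dx,dz),4))
E
python3 - <<'E'
from h import *
lid()
c0=.42
for t in (.52,.62,.72,.82,.92): print(t,round(20.4*(np.cos(c0)-np.cos(t)),2),round(20.4*(np.sin(t)-np.sin(c0)),2))
E
```

```text
t 19.35 pos [ 0.3601 -0.337   0.1392] q [ 0.6672  0.7449 -0.0009  0.0008] F [ 1.2 -2.8 -3.9] w 0.0104
J [ 0.474  0.551  0.343  2.006 -0.3    0.632  1.124]
lid phi 0.397 r 0.2035
0.52 0.92 1.82
0.62 2.02 3.53
0.72 3.29 5.13
0.82 4.71 6.6
0.92 6.27 7.91
```

Good, radius matches.

{"api": "play_rows", "payload": {"rows": [0,0.9,-1.8,0,0,0,-1,0,2,-3.55,0,0,0,-1,0,3.3,-5.15,0,0,0,-1,0,4.7,-6.6,0,0,0,-1,0,6.25,-7.9,0,0,0,-1]}}

```text
clock: 19.85
eef_pos: [0.4177, -0.3314, 0.2188]
ee_rot: [0.668, 0.744, -0.003, -0.002]
contact_force: [-7.6, -3.4, 5.3]
gripper_width: 0.0109
```

```bash
python3 - <<'E'
from h import *
lid()
c0=.92
for t in (1.02,1.12,1.22,1.32,1.42): print(t,round(20.4*(np.cos(c0)-np.cos(t)),2),round(20.4*(np.sin(t)-np.sin(c0)),2))
E
```

```text
t 19.85 pos [ 0.4177 -0.3314  0.2188] q [ 0.6682  0.744  -0.0034 -0.0021] F [-7.6 -3.4  5.3] w 0.0109
J [ 0.355  0.496  0.408  1.81  -0.237  0.889  0.976]
lid phi 0.884 r 0.2047
1.02 1.68 1.15
1.12 3.47 2.13
1.22 5.35 2.93
1.32 7.3 3.53
1.42 9.29 3.94
```

{"api": "play_rows", "payload": {"rows": [0,1.6,-1.3,0,0,0,-1,0,3.35,-2.4,0,0,0,-1,0,5.2,-3.2,0,0,0,-1,0,7.15,-3.8,0,0,0,-1,0,9.15,-4.2,0,0,0,-1]}}

```text
clock: 20.35
eef_pos: [0.5125, -0.3223, 0.262]
ee_rot: [0.668, 0.744, -0.002, 0.002]
contact_force: [0.8, -4.7, -3.4]
gripper_width: 0.011
```

```bash
python3 - <<'E'
from h import *
lid()
c0=1.42
for t in (1.52,1.62,1.72,1.8,1.87): print(t,round(20.4*(np.cos(c0)-np.cos(t)),2),round(20.4*(np.sin(t)-np.sin(c0)),2))
shot('side','s16',(230,220,430,370),4)
E
```

```text
t 20.35 pos [ 0.5125 -0.3223  0.262 ] q [ 0.6679  0.7442 -0.0022  0.0023] F [ 0.8 -4.7 -3.4] w 0.011
J [ 0.274  0.557  0.411  1.556 -0.237  1.075  0.85 ]
lid phi 1.401 r 0.2045
1.52 2.03 0.21
1.62 4.07 0.21
1.72 6.1 0.0
1.8 7.7 -0.3
1.87 9.08 -0.67
```

View pics/s16.png

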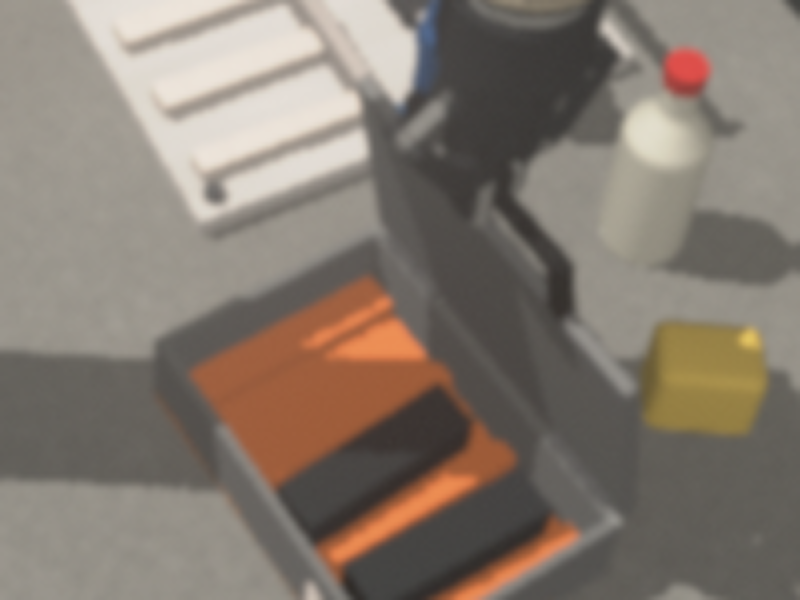

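{"api": "play_rows", "payload": {"rows": [0,1.8,-0.2,0,0,0,-1,0,3.6,-0.2,0,0,0,-1,0,5.4,-0.1,0,0,0,-1,0,7,0.2,0,0,0,-1,0,8.2,0.5,0,0,0,-1]}}

```text
clock: 20.9
eef_pos: [0.5957, -0.3142, 0.2566]
ee_rot: [0.668, 0.744, -0.002, 0.005]
contact_force: [-0.0, -6.2, 0.4]
gripper_width: 0.0107
```

```bash
python3 - <<'E'
from h import *
lid()
E
```

```text
t 20.9 pos [ 0.5957 -0.3142  0.2566] q [ 0.6676  0.7445 -0.0023  0.0045] F [-0.  -6.2  0.4] w 0.0107
J [ 0.238  0.671  0.399  1.353 -0.26   1.161  0.77 ]
lid phi 1.816 r 0.2021
```

{"api": "play_rows", "payload": {"rows": [0.2,0.4,0.15,0,0,0,-1,0.3,0.8,0.3,0,0,0,-1,0.3,1.2,0.45,0,0,0,-1,0.3,1.4,0.5,0,0,0,-1,0.3,1.4,0.5,0,0,0,-1]}}

```text
clock: 21.4
eef_pos: [0.6075, -0.313, 0.2529]
ee_rot: [0.669, 0.744, -0.004, 0.006]
contact_force: [-0.5, -9.1, 7.2]
gripper_width: 0.0109
```

```bash
python3 - <<'E'
from h import *
lid()
E
```

```text
t 21.4 pos [ 0.6075 -0.313   0.2529] q [ 0.6686  0.7436 -0.0042  0.006 ] F [-0.5 -9.1  7.2] w 0.0109
J [ 0.231  0.69   0.401  1.327 -0.262  1.167  0.755]
lid phi 1.877 r 0.2018
```

{"api": "play_rows", "payload": {"rows": [-0.3,0,0,0,0,0,-1,-0.5,0,0,0,0,0,-1,-0.5,0,0,0,0,0,-0.5,-0.5,0,0,0,0,0,-0.2,-0.5,0,0,0,0,0,-0.2]}}

```text
clock: 21.9
eef_pos: [0.6091, -0.3093, 0.2486]
ee_rot: [0.666, 0.746, 0.0, -0.001]
contact_force: [0.2, -0.4, 0.1]
gripper_width: 0.0337
```

{"api": "play_rows", "payload": {"rows": [0,0,0,0,0,0,-0.2,0,0,-1,0,0,0,-0.2,0,0,-3,0,0,0,-0.2,0,0,-6,0,0,0,-0.2,0,-2,-9,0,0,0,-0.2]}}

```text
clock: 22.4
eef_pos: [0.5913, -0.3105, 0.3396]
ee_rot: [0.665, 0.747, 0.001, -0.0]
contact_force: [0.1, 0.2, 0.2]
gripper_width: 0.0341
```

```bash
python3 - <<'E'
from h import *
st()
p,d=shot('side','s17',(230,180,430,400),3)
E
```

```text
t 22.4 pos [ 0.5913 -0.3105  0.3396] q [ 6.652e-01  7.467e-01  7.000e-04 -1.000e-04] F [0.1 0.2 0.2] w 0.0341
J [ 0.241  0.612  0.411  1.226 -0.239  1.35   0.752]
```

View pics/s17.png

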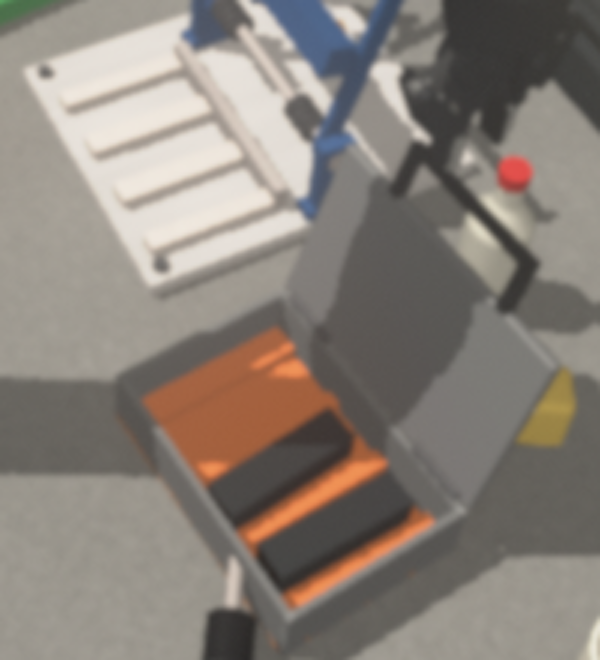

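```bash
cat >> h.py <<'E'
def blanks(cam='side',show=True):
    p,d=viewer.read_camera(cam); W=cloud(cam,d)
    c,s=np.cos(CASE[2]),np.sin(CASE[2]); X=W[...,0]-CASE[0];Y=W[...,1]-CASE[1]
    L=np.stack([c*X+s*Y,-s*X+c*Y,W[...,2]],-1)
    m=(abs(L[...,0])<.072)&(abs(L[...,1])<.11)&(abs(L[...,2]-.038)<.006)&(p.max(-1)<110)&(p.max(-1).astype(int)-p.min(-1)<25)
    m=cv2.morphologyEx(m.astype(np.uint8),cv2.MORPH_OPEN,np.ones((2,2)))
    n,l,stt,_=cv2.connectedComponentsWithStats(m)
    for i in range(1,n):
        if stt[i,4]>60:
            w=L[l==i]; r=cv2.minAreaRect((w[:,:2]*1000).astype(np.float32)); print(cam,stt[i,4],'case-frame mm',np.round(r[0],1),np.round(r[1],1),round(r[2],1),'z',round(np.median(w[:,2]),4),'med',np.round(np.median(w,0),4))
E
python3 - <<'E'
from h import *
blanks('side');blanks('top')
E
```

```text
side 612 case-frame mm [-4.  -7.5] [118.5  25.6] 3.2 z nan med [nan nan nan]
side 697 case-frame mm [  8.4 -69.7] [ 27.8 133.9] 86.3 z nan med [nan nan nan]
top 104 case-frame mm [21.  69.4] [ 33.6 180.5] 12.3 z 0.0375 med [0.0373 0.0065 0.0375]
```

```bash
python3 - <<'E'
from h import *
goto([.47,-.08,.3],CASE[2]-np.pi/2)
E
```

```text
t 22.55 pos [ 0.5889 -0.3143  0.3434] q [6.675e-01 7.446e-01 3.000e-04 3.500e-03] F [ 0.3  0.1 -0.9] w 0.0341
J [ 0.243  0.607  0.416  1.226 -0.238  1.349  0.752]
target [ 0.47 -0.08  0.3 ] rows(cm,rad): [24.6  -9.3   4.17] [ 0.008 -0.     1.574] min rows 10.5
```

{"api": "play_rows", "payload": {"rows": [2.2,-0.9,0.2,0,0,0.14,0,4.5,-1.7,0.4,0,0,0.28,0,6.8,-2.6,0.6,0,0,0.42,0,9,-3.4,0.8,0,0,0.56,0,11.2,-4.2,1,0,0,0.7,0]}}

```text
clock: 23.05
eef_pos: [0.5346, -0.2042, 0.3283]
ee_rot: [0.883, 0.469, -0.0, -0.001]
contact_force: [0.0, 0.9, 0.3]
gripper_width: 0.0426
```

```bash
python3 - <<'E'
from h import *
goto([.47,-.08,.3],CASE[2]-np.pi/2)
E
```

```text
t 23.05 pos [ 0.5346 -0.2042  0.3283] q [ 8.831e-01  4.692e-01 -4.000e-04 -9.000e-04] F [0.  0.9 0.3] w 0.0426
J [-0.055  0.478  0.611  1.545 -0.286  1.212  0.011]
target [ 0.47 -0.08  0.3 ] rows(cm,rad): [  6.67 -12.3    2.85] [-0.002  0.001  0.871] min rows 5.8
```

{"api": "play_rows", "payload": {"rows": [1.2,-2.2,0.5,0,0,0.14,0.2,2.4,-4.4,1,0,0,0.28,0.2,3.7,-6.8,1.5,0,0,0.42,0.2,5,-9.2,2,0,0,0.56,0.2,6.3,-11.6,2.7,0,0,0.7,0.2]}}

```text
clock: 23.55
eef_pos: [0.4731, -0.0874, 0.3016]
ee_rot: [0.99, 0.138, -0.0, -0.0]
contact_force: [0.2, 0.4, -0.2]
gripper_width: 0.0516
```

{"api": "play_rows", "payload": {"rows": [0,0,0,0,0,0.1,0.2,0,0,0,0,0,0.17,0.2,0,0,0,0,0,0.17,0.2,0,0,0,0,0,0.17,0.2,0,0,0,0,0,0.17,0.2]}}

```text
clock: 24.05
eef_pos: [0.4736, -0.089, 0.3021]
ee_rot: [0.998, 0.056, -0.0, -0.0]
contact_force: [0.0, 0.4, 1.1]
gripper_width: 0.0515
```

```bash
python3 - <<'E'
from h import *
st()
p,d=shot('top','t18',(340,180,460,290),6)
blanks('top');blanks('side')
E
```

```text
t 24.05 pos [ 0.4736 -0.089   0.3021] q [ 9.984e-01  5.630e-02 -2.000e-04 -0.000e+00] F [0.  0.4 1.1] w 0.0515
J [-0.467  0.394  0.867  1.829 -0.339  1.075 -0.932]
top 448 case-frame mm [ -2.7 -70.8] [ 38.5 119.8] 85.5 z nan med [nan nan nan]
top 443 case-frame mm [-6.4 -7.6] [120.5  30.2] 18.3 z nan med [nan nan nan]
side 596 case-frame mm [-3.6 -6.3] [120.7  27. ] 4.5 z nan med [nan nan nan]
side 702 case-frame mm [  7.1 -71.3] [ 27.9 133.5] 87.5 z nan med [nan nan nan]
```

View pics/t18.png

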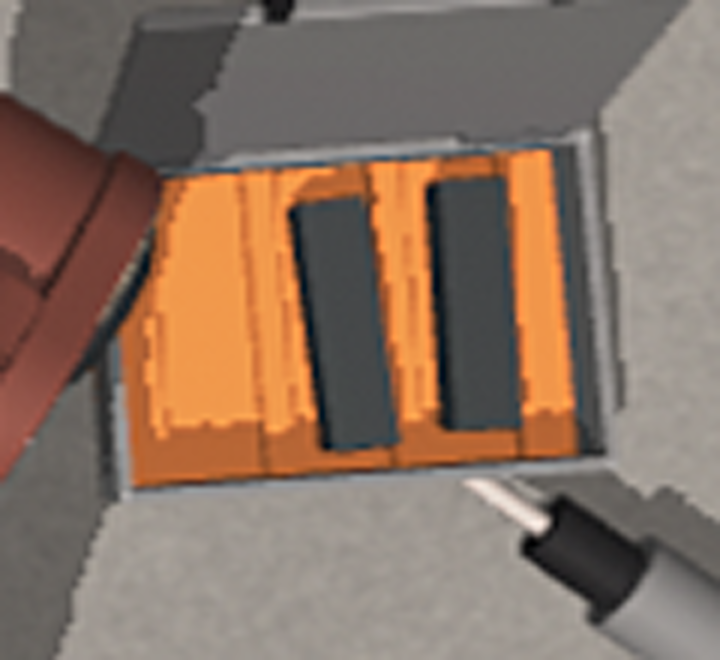

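```bash
python3 - <<'E'
from h import *
for n,q in (('right',[(440,183),(505,178),(518,427),(445,430)]),('mid',[(300,208),(365,200),(396,445),(328,450)])):
    P=np.array([ray('top',340+u/6-.4,180+v/6-.4,.038) for u,v in q]); c=P.mean(0); f=P[0]+P[1]-P[2]-P[3]
    print(n,np.round(c,4),'yaw',round(np.arctan2(f[1],f[0]),3),'len',np.linalg.norm(f)/2,'w',np.linalg.norm(P[0]-P[1]),np.linalg.norm(P[2]-P[3]))
    y=np.arctan2(f[1],f[0]); goto(c+[0,0,.12],y-np.pi/2)
E
```

```text
right [ 0.4745 -0.3885  0.038 ] yaw 0.041 len 0.11838290437333202 w 0.031116877190747984 0.034661131719767514
t 24.2 pos [ 0.4736 -0.0891  0.3023] q [ 9.984e-01  5.590e-02 -1.000e-04 -0.000e+00] F [0.4 0.5 0.4] w 0.0512
J [-0.467  0.394  0.867  1.829 -0.339  1.075 -0.932]
target [ 0.4745 -0.3885  0.158 ] rows(cm,rad): [-3.25 29.76 14.43] [-0.     0.     0.071] min rows 6.6
mid [ 0.4629 -0.3269  0.038 ] yaw 0.128 len 0.11683157612611327 w 0.03130320166336604 0.03238711742565141
t 24.2 pos [ 0.4736 -0.0891  0.3023] q [ 9.984e-01  5.590e-02 -1.000e-04 -0.000e+00] F [0.4 0.5 0.4] w 0.0512
J [-0.467  0.394  0.867  1.829 -0.339  1.075 -0.932]
target [ 0.4629 -0.3269  0.158 ] rows(cm,rad): [-3.71 23.51 14.43] [-0.     0.    -0.017] min rows 5.6
```

{"api": "play_rows", "payload": {"rows": [-0.4,4,1,0,0,0.01,0,-0.9,8.5,2.5,0,0,0.03,0,-1.4,13,4,0,0,0.04,0,-1.9,17.5,6,0,0,0.05,0,-2.4,22,8,0,0,0.06,0]}}

```text
clock: 24.7
eef_pos: [0.4745, -0.3121, 0.2216]
ee_rot: [1.0, 0.026, 0.0, -0.0]
contact_force: [0.9, 0.1, 0.6]
gripper_width: 0.0427
```

{"api": "play_rows", "payload": {"rows": [-0.4,4,1,0,0,0.01,0,-0.8,7.7,2,0,0,0.01,0,-0.8,7.7,3,0,0,0.01,0,-0.8,7.7,4,0,0,0.01,0,-0.8,7.7,4,0,0,0.01,0]}}

```text
clock: 25.2
eef_pos: [0.4705, -0.3851, 0.1804]
ee_rot: [1.0, 0.022, -0.001, -0.002]
contact_force: [0.3, 0.6, 0.6]
gripper_width: 0.0426
```

```bash
python3 - <<'E'
from h import *
goto([.4745,-.3885,.039],.041-np.pi/2)
shot('side','s19',(230,220,430,370),4)
E
```

```text
t 25.2 pos [ 0.4705 -0.3851  0.1804] q [ 0.9998  0.0218 -0.001  -0.0022] F [0.3 0.6 0.6] w 0.0426
J [ 0.241  0.719  0.714  1.648 -0.545  0.988 -0.384]
target [ 0.4745 -0.3885  0.039 ] rows(cm,rad): [ 0.42  0.42 14.13] [-0.004  0.002  0.003] min rows 2.8
```

View pics/s19.png

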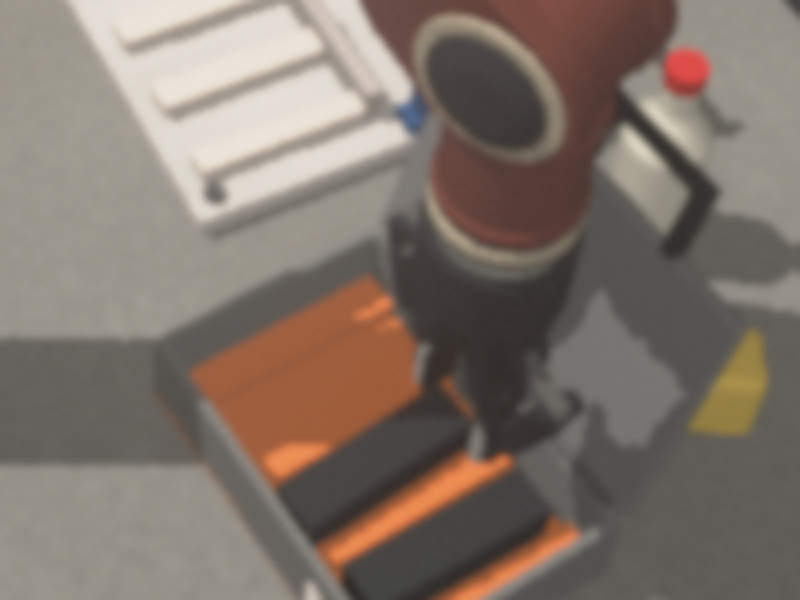

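{"api": "play_rows", "payload": {"rows": [0.2,0.4,2,0,0,0,0,0.4,0.4,4,0,0,0,0,0.4,0.4,6.5,0,0,0,0,0.4,0.4,9,0,0,0,0,0.4,0.4,10.2,0,0,0,0]}}

```text
clock: 25.75
eef_pos: [0.4751, -0.3888, 0.0789]
ee_rot: [1.0, 0.022, -0.001, -0.001]
contact_force: [-0.8, 0.1, 0.3]
gripper_width: 0.043
```

```bash
python3 - <<'E'
from h import *
goto([.4745,-.3885,.039],.041-np.pi/2)
shot('side','s20',(290,270,430,390),5)
E
```

```text
t 25.75 pos [ 0.4751 -0.3888  0.0789] q [ 9.997e-01  2.230e-02 -5.000e-04 -1.400e-03] F [-0.8  0.1  0.3] w 0.043
J [ 0.295  0.846  0.621  1.71  -0.65   0.806 -0.302]
target [ 0.4745 -0.3885  0.039 ] rows(cm,rad): [-0.06 -0.03  3.99] [-0.003  0.001  0.004] min rows 0.8
```

View pics/s20.png

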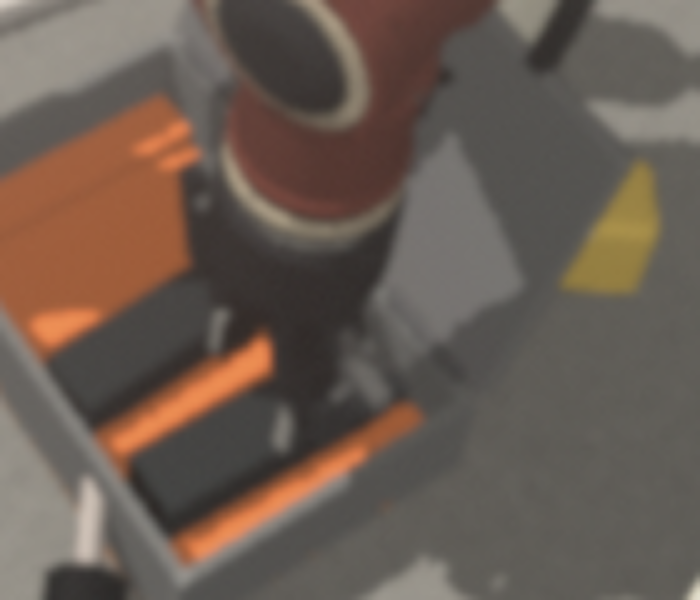

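{"api": "play_rows", "payload": {"rows": [0,0,1,0,0,0,0,0,0,2,0,0,0,0,0,0,3,0,0,0,0,0,0,3.7,0,0,0,0,0,0,4,0,0,0,0]}}

```text
clock: 26.3
eef_pos: [0.4742, -0.3911, 0.0395]
ee_rot: [1.0, 0.021, -0.0, -0.0]
contact_force: [-0.5, 0.3, -0.4]
gripper_width: 0.0424
```

{"api": "play_rows", "payload": {"rows": [0,0,0,0,0,0,-1,0,0,0,0,0,0,-1,0,0,0,0,0,0,-1,0,0,0,0,0,0,-1,0,0,0,0,0,0,-1], "force": 40}}

```text
clock: 26.8
eef_pos: [0.4745, -0.3914, 0.0404]
ee_rot: [1.0, 0.021, 0.0, 0.0]
contact_force: [-0.8, -0.1, -0.9]
gripper_width: 0.0312
```

```bash
python3 - <<'E'
from h import *
st()
E
```

```text
t 26.8 pos [ 0.4745 -0.3914  0.0404] q [0.9998 0.0209 0.     0.    ] F [-0.8 -0.1 -0.9] w 0.0312
J [ 0.32   0.896  0.581  1.725 -0.692  0.736 -0.268]
```

{"api": "play_rows", "payload": {"rows": [0,0,-1,0,0,0,-1,0,0,-4,0,0,0,-1,0,0,-8,0,0,0,-1,0,0,-12,0,0,0,-1,0,0,-15,0,0,0,-1]}}

```text
clock: 27.3
eef_pos: [0.4746, -0.3923, 0.1939]
ee_rot: [1.0, 0.021, 0.001, 0.001]
contact_force: [0.6, -1.1, -0.9]
gripper_width: 0.0314
```

```bash
python3 - <<'E'
from h import *
goto(T2(JIG,[-.085,-.062,.17]),JIG[2]-np.pi/2)
shot('side','s21',(230,180,430,400),3)
E
```

```text
t 27.3 pos [ 0.4746 -0.3923  0.1939] q [0.9998 0.0206 0.0011 0.0014] F [ 0.6 -1.1 -0.9] w 0.0314
J [ 0.242  0.713  0.727  1.617 -0.537  1.016 -0.394]
target [ 0.504  -0.0604  0.17  ] rows(cm,rad): [  4.31 -33.04   2.3 ] [ 0.003 -0.002  0.05 ] min rows 6.7
```

View pics/s21.png

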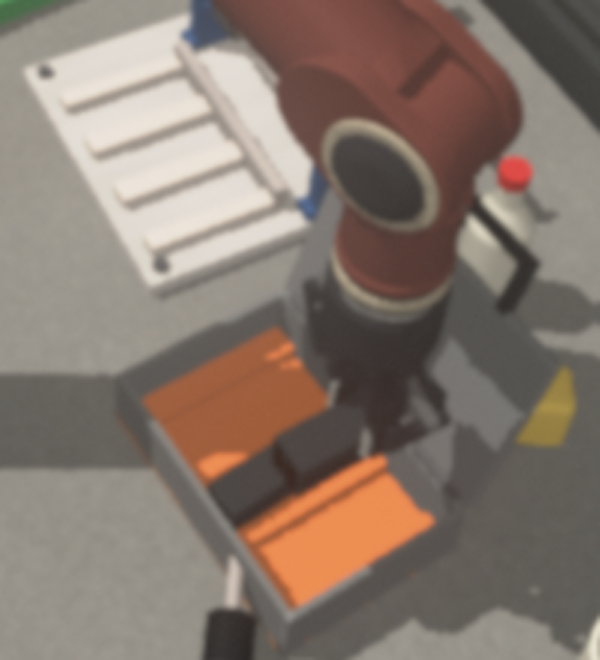

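{"api": "play_rows", "payload": {"rows": [0,-4,0,0,0,0.01,-1,0.3,-8.5,0,0,0,0.02,-1,0.6,-13,0,0,0,0.03,-1,1.2,-17.5,0,0,0,0.04,-1,2,-22,0,0,0,0.05,-1]}}

```text
clock: 27.85
eef_pos: [0.4848, -0.1692, 0.191]
ee_rot: [1.0, -0.005, 0.0, -0.0]
contact_force: [1.9, 0.4, -0.5]
gripper_width: 0.0311
```

```bash
python3 - <<'E'
from h import *
goto(T2(JIG,[-.085,-.062,.12]),JIG[2]-np.pi/2)
E
```

```text
t 27.85 pos [ 0.4848 -0.1692  0.191 ] q [ 1.0e+00 -4.9e-03  4.0e-04 -1.0e-04] F [ 1.9  0.4 -0.5] w 0.0311
J [-0.218  0.59   0.795  1.906 -0.545  0.875 -0.724]
target [ 0.504  -0.0604  0.12  ] rows(cm,rad): [  1.81 -10.89   7.1 ] [-0.    -0.001 -0.001] min rows 2.6
```

{"api": "play_rows", "payload": {"rows": [0.5,-3,1,0,0,0,-1,1,-6,2.5,0,0,0,-1,1.5,-9,4.5,0,0,0,-1,1.9,-10.8,6.5,0,0,0,-1,1.9,-10.9,8,0,0,0,-1]}}

```text
clock: 28.35
eef_pos: [0.5056, -0.0576, 0.1093]
ee_rot: [1.0, -0.001, -0.0, -0.001]
contact_force: [-0.3, 0.5, -1.4]
gripper_width: 0.0313
```

{"api": "play_rows", "payload": {"rows": [0,0,0,0,0,0,-1,0,0,0,0,0,0,-1,0,0,0,0,0,0,-1,0,0,0,0,0,0,-1,0,0,0,0,0,0,-1]}}

```text
clock: 28.85
eef_pos: [0.5054, -0.0624, 0.111]
ee_rot: [1.0, -0.004, 0.001, 0.0]
contact_force: [1.2, -0.5, -0.6]
gripper_width: 0.0311
```

```bash
python3 - <<'E'
from h import *
goto(T2(JIG,[-.085,-.062,.053]),JIG[2]-np.pi/2)
shot('side','s22',(210,150,370,290),4)
E
```

```text
t 28.85 pos [ 0.5054 -0.0624  0.111 ] q [ 1.0e+00 -4.5e-03  6.0e-04  1.0e-04] F [ 1.2 -0.5 -0.6] w 0.0311
J [-0.362  0.696  0.696  1.992 -0.69   0.702 -0.81 ]
target [ 0.504  -0.0604  0.053 ] rows(cm,rad): [-0.15 -0.2   5.8 ] [ 0.    -0.001  0.   ] min rows 1.2
```

View pics/s22.png

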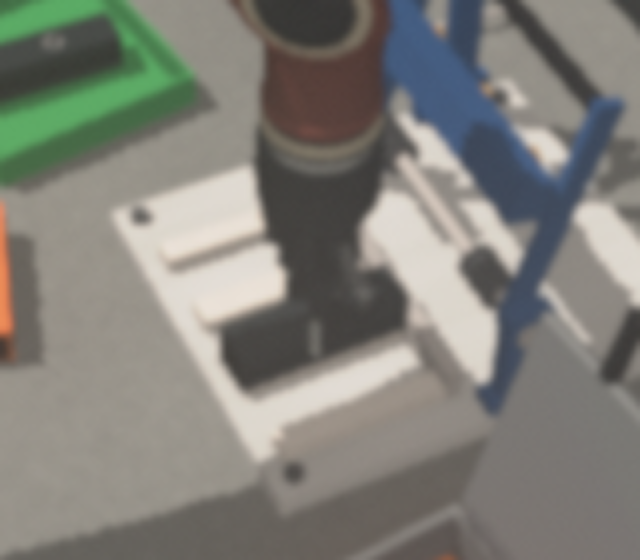

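{"api": "play_rows", "payload": {"rows": [-0.1,-0.2,1.2,0,0,0,-1,-0.1,-0.2,2.5,0,0,0,-1,-0.1,-0.2,3.8,0,0,0,-1,-0.1,-0.2,5,0,0,0,-1,-0.1,-0.2,5.7,0,0,0,-1]}}

```text
clock: 29.4
eef_pos: [0.5034, -0.0598, 0.0515]
ee_rot: [1.0, -0.004, -0.001, -0.0]
contact_force: [-0.5, -0.1, -1.3]
gripper_width: 0.0314
```

```bash
python3 - <<'E'
from h import *
goto(T2(JIG,[-.085,-.062,.051]),JIG[2]-np.pi/2)
shot('side','s23',(210,150,370,290),4)
E
```

```text
t 29.4 pos [ 0.5034 -0.0598  0.0515] q [ 1.0e+00 -4.2e-03 -1.2e-03 -1.0e-04] F [-0.5 -0.1 -1.3] w 0.0314
J [-0.298  0.779  0.588  2.03  -0.796  0.577 -0.725]
target [ 0.504  -0.0604  0.051 ] rows(cm,rad): [0.07 0.06 0.05] [-0.     0.002  0.001] min rows 0.0
```

View pics/s23.png

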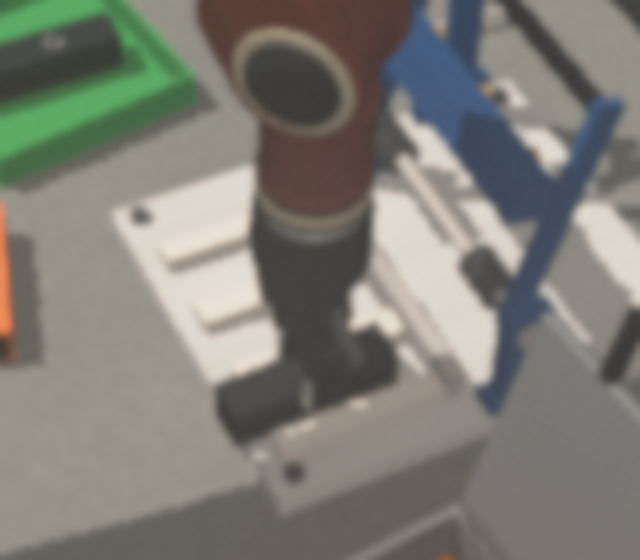

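{"api": "play_rows", "payload": {"rows": [0.5,0,0.05,0,0,0,-1,1.2,0,0.1,0,0,0,-1,1.8,0,0.1,0,0,0,-1,2.3,0,0.1,0,0,0,-1,2.8,0,0.1,0,0,0,-1]}}

```text
clock: 29.95
eef_pos: [0.527, -0.0598, 0.0517]
ee_rot: [1.0, -0.005, -0.006, -0.001]
contact_force: [-6.5, 0.4, -0.7]
gripper_width: 0.0309
```

```bash
python3 - <<'E'
from h import *
goto(T2(JIG,[-.060,-.062,.051]),JIG[2]-np.pi/2)
E
```

```text
t 29.95 pos [ 0.527  -0.0598  0.0517] q [ 1.     -0.0045 -0.0057 -0.0015] F [-6.5  0.4 -0.7] w 0.0309
J [-0.306  0.808  0.611  1.958 -0.772  0.638 -0.767]
target [ 0.529  -0.0607  0.051 ] rows(cm,rad): [0.21 0.09 0.07] [-0.003  0.011 -0.   ] min rows 0.1
```

{"api": "play_rows", "payload": {"rows": [0,0,0.1,0,0,0,-1,0,0,0.1,0,0,0,-1,0,0,0.1,0,0,0,0,0,0,0.1,0,0,0,0,0,0,0.1,0,0,0,0]}}

```text
clock: 30.45
eef_pos: [0.5334, -0.0602, 0.0518]
ee_rot: [1.0, -0.004, 0.001, 0.0]
contact_force: [-0.1, 0.3, -0.7]
gripper_width: 0.0426
```

{"api": "play_rows", "payload": {"rows": [0,0,-0.5,0,0,0,0,0,0,-3,0,0,0,0,0,0,-7,0,0,0,0,-2,0,-11,0,0,0,0,-4,0,-15,0,0,0,0]}}

```text
clock: 30.95
eef_pos: [0.4921, -0.06, 0.2031]
ee_rot: [1.0, -0.004, 0.0, 0.0]
contact_force: [0.6, 1.1, 0.6]
gripper_width: 0.0427
```

```bash
python3 - <<'E'
from h import *
st()
p,d=shot('side','s24',(210,150,410,390),3)
W=cloud('side',d); X=W[...,0]-JIG[0];Y=W[...,1]-JIG[1]; c,s=np.cos(JIG[2]),np.sin(JIG[2]); L=np.stack([c*X+s*Y,-s*X+c*Y,W[...,2]],-1)
m=(L[...,0]>-.15)&(L[...,0]<-.003)&(abs(L[...,1]+.062)<.03)&(abs(L[...,2]-.048)<.006)
w=L[m]; print(len(w),np.round(w.min(0),4),np.round(w.max(0),4),np.round(np.median(w,0),4))
blanks('side')
E
```

```text
t 30.95 pos [ 0.4921 -0.06    0.2031] q [ 1.0e+00 -3.9e-03  4.0e-04  3.0e-04] F [0.6 1.1 0.6] w 0.0427
J [-0.473  0.558  0.841  1.939 -0.535  0.883 -0.933]
492 [-0.1231 -0.0807  0.042 ] [-0.0034 -0.0427  0.0537] [-0.065  -0.0636  0.049 ]
side 587 case-frame mm [-5.9 -7.4] [116.2  26.5] 3.6 z nan med [nan nan nan]
```

View pics/s24.png

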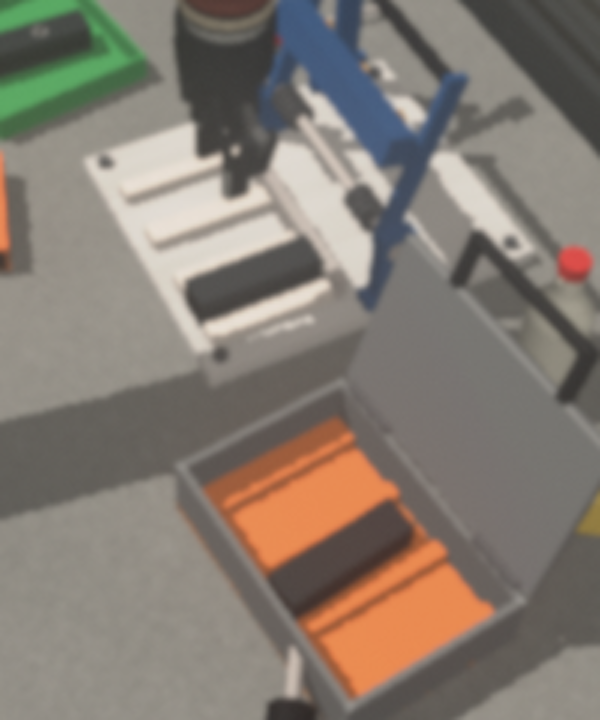

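```bash
python3 - <<'E'
from h import *
goto([.4629,-.328,.18],.128-np.pi/2)
E
```

```text
t 31.05 pos [ 0.4927 -0.0617  0.2063] q [ 1.0e+00 -5.2e-03  4.3e-03  1.0e-04] F [0.9 0.2 0. ] w 0.0429
J [-0.474  0.551  0.845  1.938 -0.536  0.882 -0.932]
target [ 0.4629 -0.328   0.18  ] rows(cm,rad): [-2.73 26.66  2.61] [ 0.001 -0.009 -0.138] min rows 5.4
```

{"api": "play_rows", "payload": {"rows": [-0.5,4,0,0,0,-0.02,0,-1,9,0,0,0,-0.05,0,-1.6,14,0,0,0,-0.08,0,-2.2,19,0,0,0,-0.11,0,-2.7,23.5,0,0,0,-0.138,0]}}

```text
clock: 31.55
eef_pos: [0.4629, -0.2969, 0.2012]
ee_rot: [0.998, 0.065, 0.0, 0.0]
contact_force: [1.6, 0.0, 0.1]
gripper_width: 0.0427
```

{"api": "play_rows", "payload": {"rows": [0.4,1.5,1,0,0,0,0,0.4,3.1,2.3,0,0,0,0,0.4,3.1,2.3,0,0,0,0,0.4,3.1,2.3,0,0,0,0,0.4,3.1,2.3,0,0,0,0]}}

```text
clock: 32.05
eef_pos: [0.4717, -0.3237, 0.1786]
ee_rot: [0.998, 0.066, 0.0, -0.0]
contact_force: [-0.3, 0.6, 0.6]
gripper_width: 0.0423
```

```bash
python3 - <<'E'
from h import *
goto([.4629,-.328,.039],.128-np.pi/2)
blanks('side')
shot('side','s25',(270,230,430,390),4)
E
```

```text
t 32.05 pos [ 0.4717 -0.3237  0.1786] q [ 9.978e-01  6.560e-02  2.000e-04 -3.000e-04] F [-0.3  0.6  0.6] w 0.0423
J [ 0.133  0.668  0.712  1.757 -0.535  0.92  -0.366]
target [ 0.4629 -0.328   0.039 ] rows(cm,rad): [-0.93  0.32 13.96] [-0.001 -0.     0.003] min rows 2.8
side 609 case-frame mm [-5.3 -7.1] [119.   23.9] 6.4 z nan med [nan nan nan]
```

View pics/s25.png

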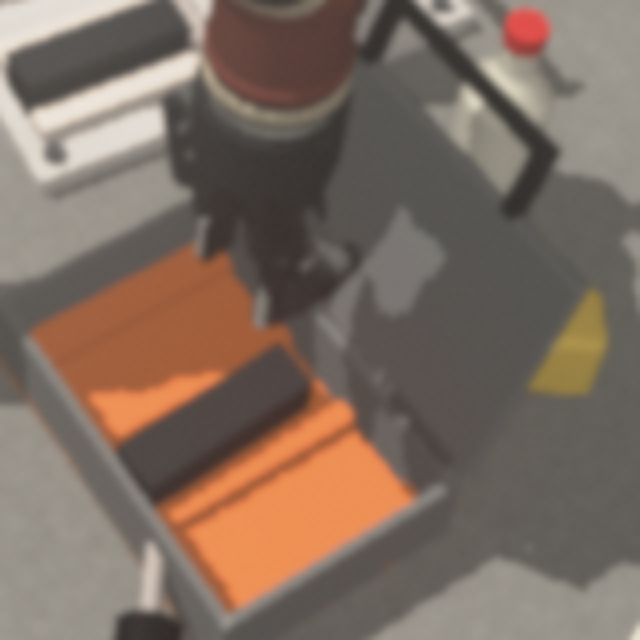

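{"api": "play_rows", "payload": {"rows": [-0.5,0.3,2,0,0,0,0,-0.9,0.3,5,0,0,0,0,-0.9,0.3,8,0,0,0,0,-0.9,0.3,9.5,0,0,0,0,-0.9,0.3,9.5,0,0,0,0]}}

```text
clock: 32.65
eef_pos: [0.4622, -0.3274, 0.0818]
ee_rot: [0.998, 0.065, -0.001, -0.001]
contact_force: [-0.5, -0.1, 0.8]
gripper_width: 0.0423
```

```bash
python3 - <<'E'
from h import *
goto([.4629,-.328,.039],.128-np.pi/2)
shot('side','s26',(270,250,410,380),5)
E
```

```text
t 32.65 pos [ 0.4622 -0.3274  0.0818] q [ 0.9979  0.0653 -0.0013 -0.0014] F [-0.5 -0.1  0.8] w 0.0423
J [ 0.213  0.784  0.603  1.847 -0.651  0.722 -0.253]
target [ 0.4629 -0.328   0.039 ] rows(cm,rad): [0.07 0.08 4.28] [-0.003  0.002  0.003] min rows 0.9
```

View pics/s26.png

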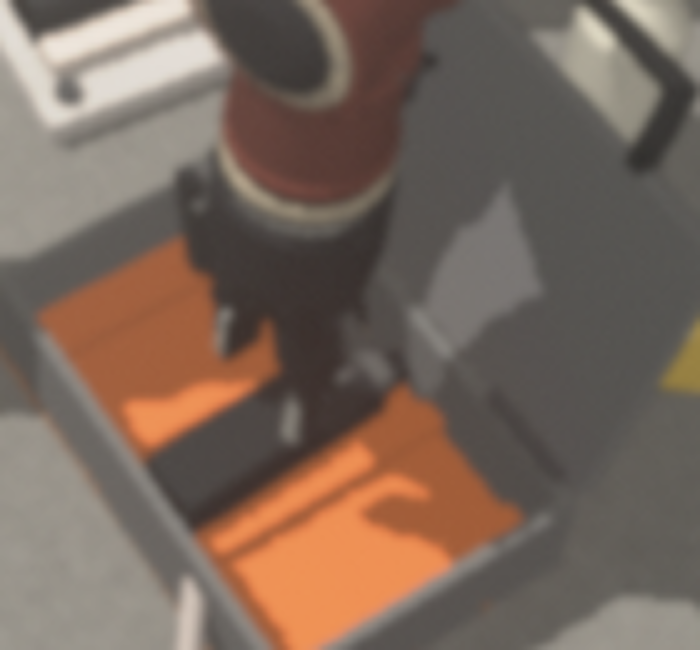

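{"api": "play_rows", "payload": {"rows": [0,0.1,1,0,0,0,0.05,0,0.1,2,0,0,0,0.05,0,0.1,3,0,0,0,0.05,0,0.1,3.9,0,0,0,0.05,0,0.1,4.2,0,0,0,0.05]}}

```text
clock: 33.2
eef_pos: [0.4623, -0.3294, 0.0401]
ee_rot: [0.998, 0.065, -0.001, -0.001]
contact_force: [-0.6, 0.7, -0.5]
gripper_width: 0.045
```

{"api": "play_rows", "payload": {"rows": [0,0,0,0,0,0,-1,0,0,0,0,0,0,-1,0,0,0,0,0,0,-1,0,0,0,0,0,0,-1,0,0,0,0,0,0,-1], "force": 40}}

```text
clock: 33.7
eef_pos: [0.4628, -0.3299, 0.0414]
ee_rot: [0.998, 0.065, 0.0, 0.0]
contact_force: [1.0, -1.1, -1.7]
gripper_width: 0.0313
```

{"api": "play_rows", "payload": {"rows": [0,0,-1,0,0,0,-1,0,0,-4,0,0,0,-1,0,0,-8,0,0,0,-1,0,0,-12,0,0,0,-1,0,0,-15,0,0,0,-1]}}

```text
clock: 34.2
eef_pos: [0.4629, -0.3307, 0.1946]
ee_rot: [0.998, 0.065, 0.001, 0.001]
contact_force: [0.3, -0.8, -0.8]
gripper_width: 0.0312
```

```bash
python3 - <<'E'
from h import *
goto(T2(JIG,[-.085,0,.17]),JIG[2]-np.pi/2)
shot('side','s27',(210,150,410,390),3)
E
```

```text
t 34.2 pos [ 0.4629 -0.3307  0.1946] q [0.9979 0.0646 0.0011 0.0012] F [ 0.3 -0.8 -0.8] w 0.0312
J [ 0.137  0.645  0.731  1.752 -0.518  0.944 -0.361]
target [0.5046 0.0016 0.17  ] rows(cm,rad): [  8.41 -32.42   2.4 ] [ 0.002 -0.002  0.138] min rows 6.7
```

View pics/s27.png

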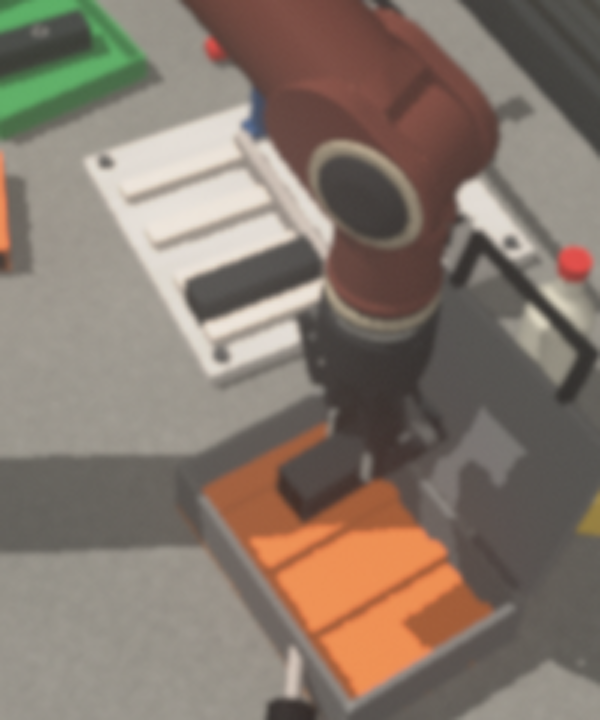

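{"api": "play_rows", "payload": {"rows": [0.8,-4,0,0,0,0.02,-1,1.7,-8.5,0,0,0,0.05,-1,2.7,-13,0,0,0,0.08,-1,4,-17.5,0,0,0,0.11,-1,5.3,-22,0,0,0,0.138,-1]}}

```text
clock: 34.75
eef_pos: [0.4867, -0.1032, 0.1919]
ee_rot: [1.0, -0.005, 0.0, -0.0]
contact_force: [1.6, -0.3, -1.7]
gripper_width: 0.0312
```

```bash
python3 - <<'E'
from h import *
goto(T2(JIG,[-.085,0,.11]),JIG[2]-np.pi/2)
E
```

```text
t 34.75 pos [ 0.4867 -0.1032  0.1919] q [ 1.0e+00 -5.1e-03  4.0e-04 -2.0e-04] F [ 1.6 -0.3 -1.7] w 0.0312
J [-0.37   0.573  0.822  1.947 -0.553  0.86  -0.834]
target [0.5046 0.0016 0.11  ] rows(cm,rad): [  1.67 -10.49   8.2 ] [-0.    -0.001 -0.001] min rows 2.7
```

{"api": "play_rows", "payload": {"rows": [0.5,-3,0.5,0,0,0,-1,1,-6,1.5,0,0,0,-1,1.4,-9,3.5,0,0,0,-1,1.6,-10.5,6,0,0,0,-1,1.6,-10.5,8,0,0,0,-1]}}

```text
clock: 35.25
eef_pos: [0.5038, 0.004, 0.1103]
ee_rot: [1.0, -0.001, -0.0, -0.001]
contact_force: [0.4, -0.2, -1.8]
gripper_width: 0.0313
```

{"api": "play_rows", "payload": {"rows": [0,0,0,0,0,0,-1,0,0,0,0,0,0,-1,0,0,0,0,0,0,-1,0,0,0,0,0,0,-1,0,0,0,0,0,0,-1]}}

```text
clock: 35.75
eef_pos: [0.5042, -0.0004, 0.1122]
ee_rot: [1.0, -0.004, 0.001, -0.0]
contact_force: [0.1, -0.2, -1.6]
gripper_width: 0.0313
```

```bash
python3 - <<'E'
from h import *
goto(T2(JIG,[-.085,0,.052]),JIG[2]-np.pi/2)
E
```

```text
t 35.75 pos [ 5.042e-01 -4.000e-04  1.122e-01] q [ 1.0e+00 -4.4e-03  8.0e-04 -0.0e+00] F [ 0.1 -0.2 -1.6] w 0.0313
J [-0.497  0.693  0.715  2.006 -0.705  0.704 -0.913]
target [0.5046 0.0016 0.052 ] rows(cm,rad): [ 0.03 -0.2   6.02] [-0.    -0.002  0.   ] min rows 1.2
```

{"api": "play_rows", "payload": {"rows": [0,-0.2,1.2,0,0,0,-1,0,-0.2,2.6,0,0,0,-1,0,-0.2,4,0,0,0,-1,0,-0.2,5.3,0,0,0,-1,0,-0.2,5.9,0,0,0,-1]}}

```text
clock: 36.25
eef_pos: [0.5026, 0.0019, 0.0505]
ee_rot: [1.0, -0.004, -0.002, -0.0]
contact_force: [-12.8, -0.9, 42.3]
gripper_width: 0.0311
```

```bash
python3 - <<'E'
from h import *
goto(T2(JIG,[-.085,0,.052]),JIG[2]-np.pi/2)
shot('side','s28',(210,150,370,290),4)
E
```

```text
t 36.25 pos [0.5026 0.0019 0.0505] q [ 1.0e+00 -4.1e-03 -1.8e-03 -1.0e-04] F [-12.8  -0.9  42.3] w 0.0311
J [-0.428  0.781  0.6    2.041 -0.818  0.577 -0.823]
target [0.5046 0.0016 0.052 ] rows(cm,rad): [ 0.2   0.03 -0.15] [-0.     0.004  0.001] min rows 0.1
```

View pics/s28.png

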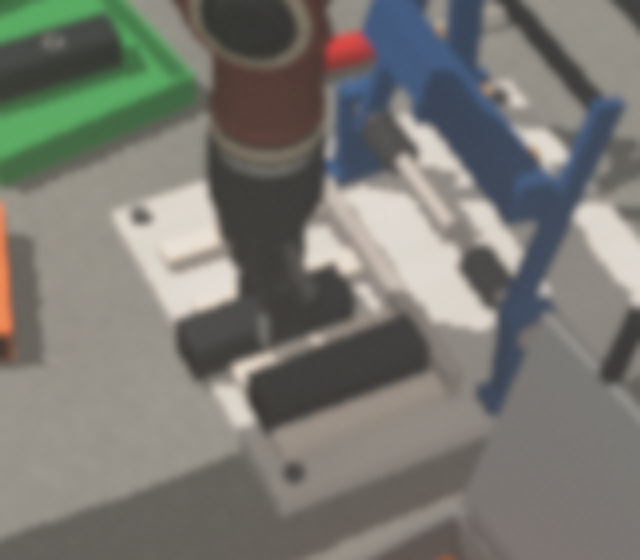

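{"api": "play_rows", "payload": {"rows": [0,0,-0.2,0,0,0,-1,0.6,0,-0.2,0,0,0,-1,1.3,0,-0.2,0,0,0,-1,1.9,0,-0.2,0,0,0,-1,2.3,0,-0.2,0,0,0,-1]}}

```text
clock: 36.8
eef_pos: [0.5264, 0.0019, 0.0542]
ee_rot: [1.0, -0.004, -0.001, -0.0]
contact_force: [-4.6, 0.4, 0.5]
gripper_width: 0.0313
```

```bash
python3 - <<'E'
from h import *
goto(T2(JIG,[-.06,0,.052]),JIG[2]-np.pi/2)
E
```

```text
t 36.8 pos [0.5264 0.0019 0.0542] q [ 1.0e+00 -3.8e-03 -1.2e-03 -3.0e-04] F [-4.6  0.4  0.5] w 0.0313
J [-0.433  0.801  0.624  1.975 -0.794  0.629 -0.858]
target [0.5296 0.0013 0.052 ] rows(cm,rad): [0.33 0.06 0.22] [-0.001  0.002  0.001] min rows 0.1
```

{"api": "play_rows", "payload": {"rows": [0.2,0,0.1,0,0,0,-1,0.4,0,0.2,0,0,0,-1,0.5,0,0.25,0,0,0,-1,0.5,0,0.25,0,0,0,-1,0.5,0,0.25,0,0,0,-1]}}

```text
clock: 37.3
eef_pos: [0.5266, 0.0021, 0.0509]
ee_rot: [1.0, -0.005, -0.005, -0.001]
contact_force: [-8.8, 0.4, 3.1]
gripper_width: 0.0309
```

```bash
python3 - <<'E'
from h import *
goto(T2(JIG,[-.06,0,.052]),JIG[2]-np.pi/2)
E
```

```text
t 37.3 pos [0.5266 0.0021 0.0509] q [ 1.     -0.0046 -0.0053 -0.0013] F [-8.8  0.4  3.1] w 0.0309
J [-0.43   0.809  0.622  1.97  -0.793  0.636 -0.861]
target [0.5296 0.0013 0.052 ] rows(cm,rad): [ 0.3   0.08 -0.12] [-0.003  0.011 -0.   ] min rows 0.1
```

Home and on the floor. Release and rise.

{"api": "play_rows", "payload": {"rows": [0,0,0,0,0,0,0,0,0,0,0,0,0,0,0,0,0,0,0,0,0,0,0,0,0,0,0,0,0,0,0,0,0,0,0]}}

```text
clock: 37.8
eef_pos: [0.5322, 0.0017, 0.052]
ee_rot: [1.0, -0.004, 0.0, 0.0]
contact_force: [0.1, -0.7, -1.2]
gripper_width: 0.0425
```

{"api": "play_rows", "payload": {"rows": [0,0,-0.5,0,0,0,0,0,0,-3,0,0,0,0,0,0,-7,0,0,0,0,-2,1,-11,0,0,0,0,-3,5,-15,0,0,-0.1,0]}}

```text
clock: 38.3
eef_pos: [0.5019, -0.0393, 0.1976]
ee_rot: [0.999, 0.051, -0.001, -0.001]
contact_force: [1.7, -0.8, -0.8]
gripper_width: 0.0425
```

```bash
cat >> h.py <<'E'
def lanes(cam):
    p,d=viewer.read_camera(cam)
    W=cloud(cam,d); X=W[...,0]-JIG[0];Y=W[...,1]-JIG[1]; c,s=np.cos(JIG[2]),np.sin(JIG[2]); L=np.stack([c*X+s*Y,-s*X+c*Y,W[...,2]],-1)
    for y in (-.062,0,.062):
        m=(L[...,0]>-.16)&(L[...,0]<-.003)&(abs(L[...,1]-y)<.024)&(abs(L[...,2]-.048)<.006)
        w=L[m]
        if len(w)>20: print(cam,y,len(w),'1-99%',np.round(np.percentile(w,[1,99],axis=0),4).tolist(),np.round(np.median(w,0),4))
E
python3 - <<'E'
from h import *
st()
p,d=shot('side','s29',(210,50,410,290),3)
lanes('side')
goto([.58,-.312,.36],CASE[2])
E
```

```text
t 38.3 pos [ 0.5019 -0.0393  0.1976] q [ 0.9987  0.0508 -0.001  -0.0013] F [ 1.7 -0.8 -0.8] w 0.0425
J [-0.489  0.569  0.807  1.923 -0.532  0.879 -0.876]
side -0.062 493 1-99% [[-0.1214, -0.0796, 0.0426], [-0.0048, -0.044, 0.0533]] [-0.064  -0.0638  0.0488]
side 0 462 1-99% [[-0.1205, -0.0175, 0.0427], [-0.0043, 0.0178, 0.0536]] [-0.0639 -0.0021  0.0488]
t 38.4 pos [ 0.5038 -0.0495  0.2023] q [0.9991 0.0424 0.0054 0.0024] F [ 0.9 -0.7  0.7] w 0.0431
J [-0.48   0.563  0.819  1.92  -0.531  0.875 -0.877]
target [ 0.58  -0.312  0.36 ] rows(cm,rad): [  5.53  26.88 -15.57] [ 0.013 -0.004 -1.592] min rows 10.6
```

View pics/s29.png

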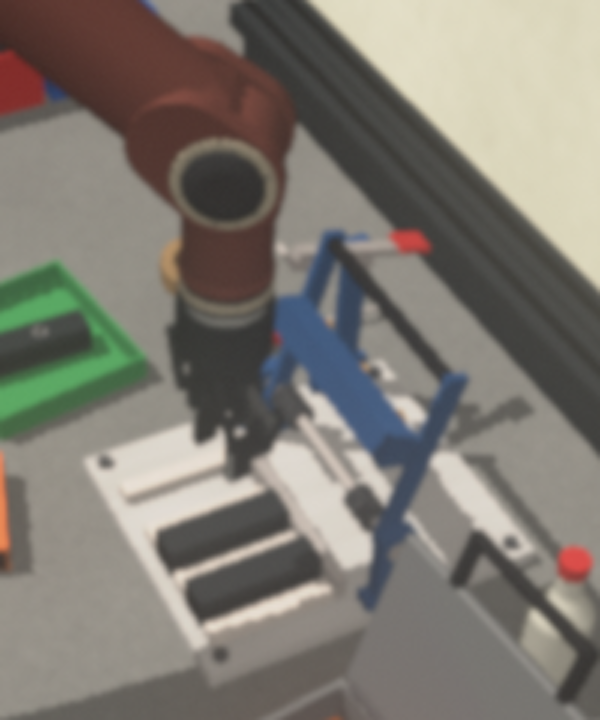

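{"api": "play_rows", "payload": {"rows": [0,2,-2,0,0,-0.14,0,0,4.5,-5,0,0,-0.28,0,0.5,7,-8,0,0,-0.42,0,1,10,-11,0,0,-0.56,0,1.5,13,-14,0,0,-0.7,0]}}

```text
clock: 38.9
eef_pos: [0.5295, -0.1718, 0.3381]
ee_rot: [0.922, 0.388, 0.0, -0.0]
contact_force: [1.0, -0.2, -1.5]
gripper_width: 0.0425
```

```bash
python3 - <<'E'
from h import *
goto([.56,-.312,.36],CASE[2])
E
```

```text
t 38.9 pos [ 0.5295 -0.1718  0.3381] q [ 9.216e-01  3.881e-01  2.000e-04 -0.000e+00] F [ 1.  -0.2 -1.5] w 0.0425
J [-0.158  0.453  0.678  1.573 -0.297  1.22  -0.201]
target [ 0.56  -0.312  0.36 ] rows(cm,rad): [-7.9  11.98 -2.2 ] [ 0.   -0.   -0.88] min rows 5.9
```

{"api": "play_rows", "payload": {"rows": [-1.5,2.2,-0.4,0,0,-0.14,0,-3,4.5,-0.8,0,0,-0.28,0,-4.6,6.9,-1.2,0,0,-0.42,0,-6.2,9.4,-1.8,0,0,-0.56,-0.2,-7.9,12,-2.2,0,0,-0.7,-0.2]}}

```text
clock: 39.4
eef_pos: [0.5596, -0.3124, 0.3588]
ee_rot: [0.733, 0.681, 0.0, -0.0]
contact_force: [1.0, -0.1, 0.0]
gripper_width: 0.034
```

```bash
python3 - <<'E'
from h import *
a=1.8745
q=T2(CASE,[.08-.204*np.cos(a),0,.0605+.204*np.sin(a)]); print(q)
goto(q+[0,0,.06],CASE[2])
p,d=shot('top','t30',(300,60,460,300),3); W=cloud('top',d)
m=(W[...,2]>.235)&(W[...,2]<.275)&(W[...,0]>.56)&(W[...,0]<.66)&(W[...,1]<-.25)&(W[...,1]>-.4); print(m.sum(), np.median(W[m],0) if m.sum() else '')
p,d=viewer.read_camera('side'); W=cloud('side',d)
m=(W[...,2]>.235)&(W[...,2]<.275)&(W[...,0]>.58)&(W[...,0]<.64)&(W[...,1]<-.23)&(W[...,1]>-.4)&(p.max(-1)<70); print(m.sum(), np.median(W[m],0) if m.sum() else '')
E
```

```text
[ 0.60721607 -0.30908118  0.25516403]
t 39.4 pos [ 0.5596 -0.3124  0.3588] q [ 7.327e-01  6.806e-01  2.000e-04 -1.000e-04] F [ 1.  -0.1  0. ] w 0.034
J [ 0.214  0.561  0.483  1.28  -0.256  1.36   0.613]
target [ 0.6072 -0.3091  0.3152] rows(cm,rad): [0.68 4.72 4.37] [ 0.   -0.   -0.18] min rows 1.3
189 [ 0.60509817 -0.29300639  0.25921197]
176 [ 0.60518666 -0.34100096  0.25945535]
```

View pics/t30.png

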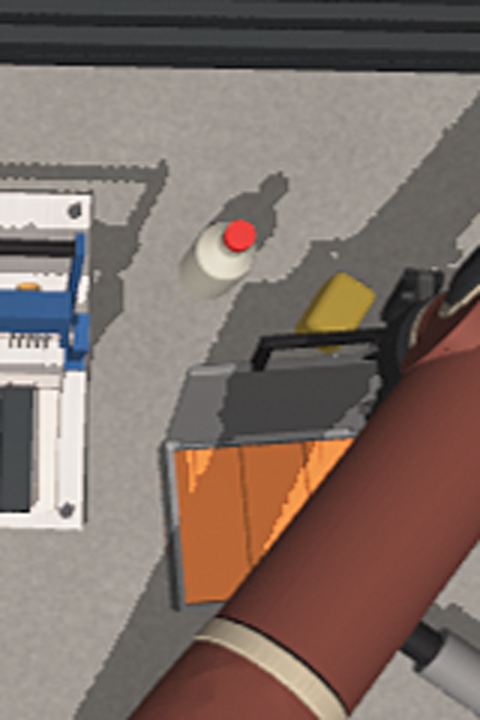

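{"api": "play_rows", "payload": {"rows": [0.3,1.6,0,0,0,-0.09,-0.2,0.6,3.2,1,0,0,-0.18,-0.2,0.6,4.6,2,0,0,-0.18,-0.2,0.6,4.6,3.5,0,0,-0.18,-0.2,0.6,4.6,4.4,0,0,-0.18,-0.2]}}

```text
clock: 40.0
eef_pos: [0.6057, -0.308, 0.3122]
ee_rot: [0.671, 0.741, -0.0, -0.002]
contact_force: [-0.6, -0.5, 0.4]
gripper_width: 0.0342
```

{"api": "play_rows", "payload": {"rows": [0,0,0,0,0,0,-0.2,0,0,0,0,0,0,-0.2,0,0,0,0,0,0,-0.2,0,0,0,0,0,0,-0.2,0,0,0,0,0,0,-0.2]}}

```text
clock: 40.5
eef_pos: [0.6058, -0.3093, 0.3154]
ee_rot: [0.671, 0.742, 0.0, 0.001]
contact_force: [0.1, -0.1, 0.1]
gripper_width: 0.034
```

```bash
python3 - <<'E'
from h import *
goto([.606,-.309,.250],CASE[2])
shot('side','s31',(270,180,430,340),4)
E
```

```text
t 40.5 pos [ 0.6058 -0.3093  0.3154] q [6.706e-01 7.418e-01 2.000e-04 6.000e-04] F [ 0.1 -0.1  0.1] w 0.034
J [ 0.227  0.649  0.423  1.229 -0.26   1.315  0.739]
target [ 0.606 -0.309  0.25 ] rows(cm,rad): [0.03 0.01 6.54] [ 0.001  0.001 -0.005] min rows 1.3
```

View pics/s31.png

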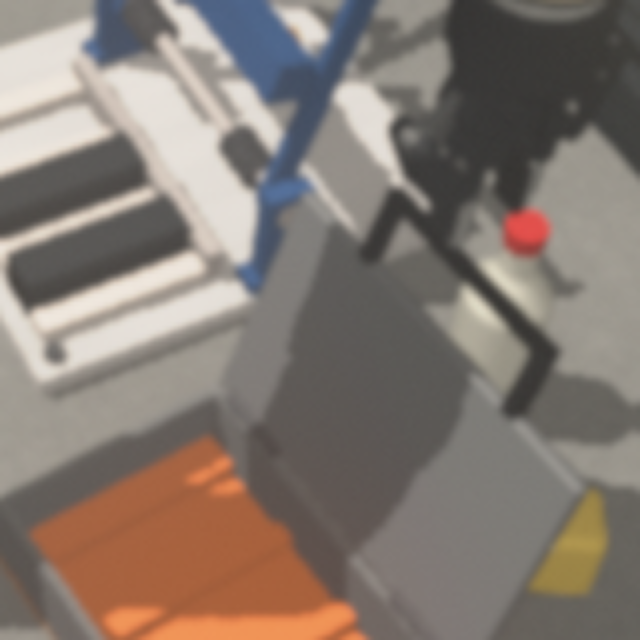

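{"api": "play_rows", "payload": {"rows": [0,0,1.5,0,0,0,-0.2,0,0,3,0,0,0,-0.2,0,0,4.5,0,0,0,-0.2,0,0,6,0,0,0,-0.2,0,0,6.4,0,0,0,-0.2]}}

```text
clock: 41.05
eef_pos: [0.6051, -0.3084, 0.2488]
ee_rot: [0.671, 0.742, -0.0, -0.002]
contact_force: [-0.1, 0.8, 0.5]
gripper_width: 0.0345
```

{"api": "play_rows", "payload": {"rows": [0,0,0,0,0,0,-0.2,0,0,0,0,0,0,-1,0,0,0,0,0,0,-1,0,0,0,0,0,0,-1,0,0,0,0,0,0,-1], "force": 30}}

```text
clock: 41.55
eef_pos: [0.6065, -0.3095, 0.2518]
ee_rot: [0.671, 0.742, 0.0, 0.001]
contact_force: [0.7, -0.3, 2.4]
gripper_width: 0.0112
```

```bash
python3 - <<'E'
from h import *
lid()
def tab(c0,ts):
    for t in ts: print(t,round(20.4*(np.cos(c0)-np.cos(t)),2),round(20.4*(np.sin(t)-np.sin(c0)),2))
tab(1.8745,(1.8,1.72,1.63,1.54,1.45))
tab(1.45,(1.36,1.27,1.18,1.09,1.0)); tab(1.0,(.91,.82,.73,.64,.55)); tab(.55,(.46,.37,.28,.20,.13))
E
```

```text
t 41.55 pos [ 0.6065 -0.3095  0.2518] q [6.705e-01 7.419e-01 3.000e-04 1.400e-03] F [ 0.7 -0.3  2.4] w 0.0112
J [ 0.227  0.691  0.409  1.33  -0.279  1.173  0.76 ]
lid phi 1.876 r 0.2006
1.8 -1.47 0.4
1.72 -3.07 0.71
1.63 -4.89 0.9
1.54 -6.73 0.92
1.45 -8.56 0.78
1.36 -1.81 -0.3
1.27 -3.59 -0.77
1.18 -5.31 -1.39
1.09 -6.98 -2.16
1.0 -8.56 -3.09
0.91 -1.5 -1.06
0.82 -2.9 -2.25
0.73 -4.18 -3.56
0.64 -5.34 -4.98
0.55 -6.37 -6.5
0.46 -0.89 -1.61
0.37 -1.63 -3.29
0.28 -2.21 -5.03
0.2 -2.6 -6.61
0.13 -2.84 -8.02
```

{"api": "play_rows", "payload": {"rows": [0,-1.5,-0.4,0,0,0,-1,0,-3.1,-0.7,0,0,0,-1,0,-4.9,-0.9,0,0,0,-1,0,-6.7,-0.95,0,0,0,-1,0,-8.5,-0.8,0,0,0,-1]}}

```text
clock: 42.05
eef_pos: [0.5221, -0.3176, 0.26]
ee_rot: [0.67, 0.742, 0.001, 0.002]
contact_force: [-1.2, 0.8, 6.8]
gripper_width: 0.011
```

{"api": "play_rows", "payload": {"rows": [0,-1.8,0.3,0,0,0,-1,0,-3.6,0.8,0,0,0,-1,0,-5.3,1.4,0,0,0,-1,0,-7,2.15,0,0,0,-1,0,-8.6,3.1,0,0,0,-1]}}

```text
clock: 42.55
eef_pos: [0.4355, -0.3261, 0.2281]
ee_rot: [0.67, 0.742, 0.001, 0.001]
contact_force: [-1.3, 0.3, 2.2]
gripper_width: 0.0111
```

```bash
python3 - <<'E'
from h import *
lid()
E
```

```text
t 42.55 pos [ 0.4355 -0.3261  0.2281] q [6.705e-01 7.419e-01 7.000e-04 7.000e-04] F [-1.3  0.3  2.2] w 0.0111
J [ 0.326  0.5    0.42   1.773 -0.25   0.92   0.954]
lid phi 0.984 r 0.2013
```

{"api": "play_rows", "payload": {"rows": [0,-1.5,1.05,0,0,0,-1,0,-2.9,2.25,0,0,0,-1,0,-4.2,3.55,0,0,0,-1,0,-5.3,5,0,0,0,-1,0,-6.4,6.5,0,0,0,-1]}}

```text
clock: 43.05
eef_pos: [0.3722, -0.3323, 0.1625]
ee_rot: [0.671, 0.742, 0.001, 0.0]
contact_force: [3.5, 1.5, -2.9]
gripper_width: 0.0112
```

{"api": "play_rows", "payload": {"rows": [0,-0.9,1.6,0,0,0,-1,0,-1.6,3.3,0,0,0,-1,0,-2.2,5,0,0,0,-1,0,-2.6,6.6,0,0,0,-1,0,-2.85,8,0,0,0,-1]}}

```text
clock: 43.55
eef_pos: [0.3446, -0.3351, 0.0822]
ee_rot: [0.67, 0.742, 0.001, 0.0]
contact_force: [4.2, 2.7, -0.3]
gripper_width: 0.011
```

```bash
python3 - <<'E'
from h import *
lid()
shot('side','s32',(230,250,400,400),4)
E
```

```text
t 43.55 pos [ 0.3446 -0.3351  0.0822] q [6.703e-01 7.421e-01 9.000e-04 3.000e-04] F [ 4.2  2.7 -0.3] w 0.011
J [ 0.536  0.634  0.284  2.081 -0.377  0.474  1.207]
lid phi 0.107 r 0.204
```

View pics/s32.png

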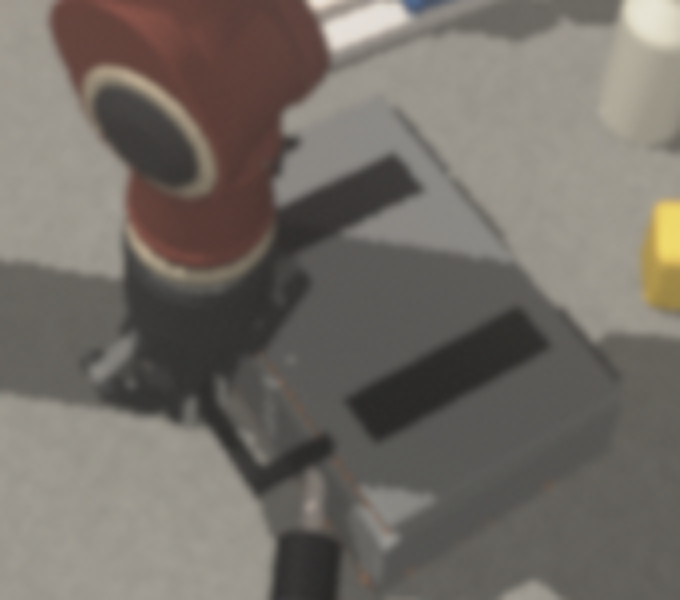

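{"api": "play_rows", "payload": {"rows": [0,0,0.5,0,0,0,-1,0,-0.1,1,0,0,0,-1,0,-0.1,1.5,0,0,0,-1,0,-0.1,1.9,0,0,0,-1,0,-0.1,2.1,0,0,0,-1]}}

```text
clock: 44.1
eef_pos: [0.3434, -0.3353, 0.0639]
ee_rot: [0.67, 0.742, 0.001, 0.0]
contact_force: [-0.6, 8.5, 37.4]
gripper_width: 0.0112
```

```bash
python3 - <<'E'
from h import *
lid()
E
```

```text
t 44.1 pos [ 0.3434 -0.3353  0.0639] q [6.703e-01 7.421e-01 1.300e-03 4.000e-04] F [-0.6  8.5 37.4] w 0.0112
J [ 0.558  0.666  0.257  2.093 -0.395  0.427  1.225]
lid phi 0.017 r 0.2042
```

{"api": "play_rows", "payload": {"rows": [0,0,-0.2,0,0,0,-1,0,0,-0.2,0,0,0,-1,0,0,-0.2,0,0,0,-0.5,0,0,-0.2,0,0,0,-0.2,0,0,-0.2,0,0,0,-0.2]}}

```text
clock: 44.6
eef_pos: [0.3416, -0.3366, 0.0634]
ee_rot: [0.671, 0.741, -0.001, -0.0]
contact_force: [0.2, -0.7, 0.2]
gripper_width: 0.0337
```

{"api": "play_rows", "payload": {"rows": [0,0,-0.5,0,0,0,-0.2,0,0,-3,0,0,0,-0.2,0,0,-7,0,0,0,-0.2,0,0,-11,0,0,0,-0.2,0,0,-15,0,0,0,-0.2]}}

```text
clock: 45.1
eef_pos: [0.3419, -0.3359, 0.2153]
ee_rot: [0.671, 0.742, -0.0, -0.0]
contact_force: [0.7, -0.9, 0.7]
gripper_width: 0.0344
```

{"api": "play_rows", "payload": {"rows": [0,0,-2,0,0,0,0,0,0,-4,0,0,0,0,0,0,-6,0,0,0,0,0,0,-8,0,0,0,0,0,0,-8,0,0,0,0]}}

```text
clock: 45.6
eef_pos: [0.3431, -0.3372, 0.2962]
ee_rot: [0.671, 0.742, -0.0, 0.003]
contact_force: [0.4, 1.4, 0.3]
gripper_width: 0.0428
```

```bash
python3 - <<'E'
from h import *
st()
p,d=shot('side','s33',None,1.4); lanes('side'); lanes('top')
p,d=shot('top','t33',None,1.4); W=cloud('top',d)
for q in ('beam','lid','tray'):
    for r in models.cut_out('top',q)[:1]:
        w=W[r['mask']]; print(q,round(r['p'],2),r['bbox'],np.round(np.nanmedian(w,0),3))
E
```

```text
t 45.6 pos [ 0.3431 -0.3372  0.2962] q [ 6.707e-01  7.417e-01 -1.000e-04  2.900e-03] F [0.4 1.4 0.3] w 0.0428
J [ 0.381  0.325  0.475  1.839 -0.173  1.013  1.026]
side -0.062 133 1-99% [[-0.0384, -0.0798, 0.0422], [-0.0038, -0.0437, 0.0536]] [-0.0189 -0.0654  0.0484]
top -0.062 455 1-99% [[-0.1215, -0.0758, 0.0424], [-0.0038, -0.0444, 0.0527]] [-0.0617 -0.0603  0.047 ]
top 0 446 1-99% [[-0.1206, -0.0142, 0.0424], [-0.0056, 0.0173, 0.0528]] [-0.0633  0.002   0.0473]
beam 0.71 [237.8, 135.9, 331.1, 175.4] [0.647 0.001 0.198]
lid 0.89 [357.2, 200.1, 444.1, 279.9] [ 0.463 -0.323  0.07 ]
tray 0.76 [141.3, 195.4, 206.2, 254.8] [0.47  0.339 0.004]
```

View pics/s33.png

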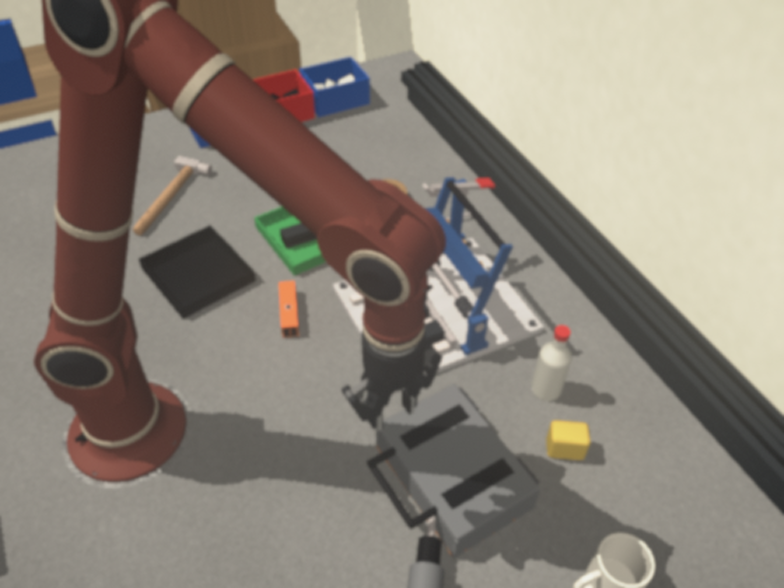

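View pics/t33.png

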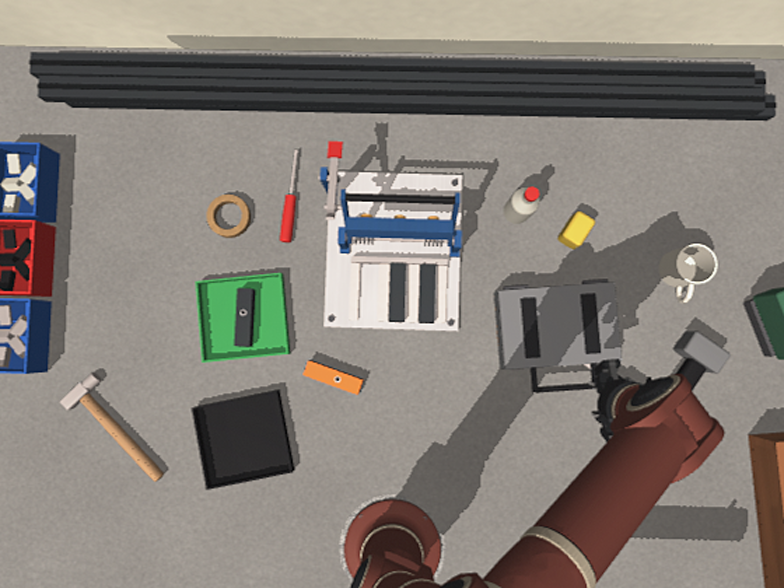

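```bash
python3 - <<'E'
from h import *
shot('top','t34',(225,110,335,240),6)
E
```

```text
(no output)
```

View pics/t34.png

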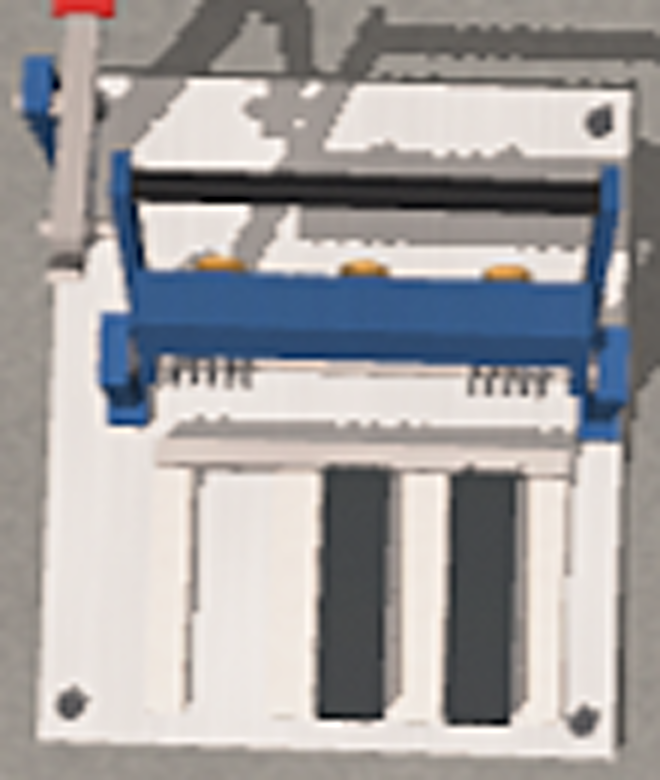

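```bash
python3 - <<'E'
from plant import robot
print(robot.job_done(), robot.observe()['clock'])
E
```

```text
the job is handed in; nothing more can be done
the job is handed in; nothing more can be done
```

The jig is changed over and handed in at about 46 s. The order was: beam hooked, drilled piece to the green tray, lid onto its stop, blanks loaded, case shut.

**Beam:** I drew it past the catch and let it back gently. At the hook the load left the gripper, and pulling it back met about 14 N from the hook. It was still cocked in the last pictures.

**Pieces:** There was only one drilled piece, in the left lane, and it is now lying in the tray. The case held two blanks, now in the right and middle lanes. Both met the end stop when pushed (6–9 N). In depth they lie from about x = -121 mm to the stop with tops near 48 mm, and I see no gap at the stop.

**Case and bench:** The lid is shut, with its measured height the same as at the start. The other things look to be where they were. I checked that by eye in the final pictures and did not measure it.

**What did not go smoothly:**
- The handle bar slid towards the fingertips while I drew the beam, with up to 26 N at the wrist, but it stayed gripped and did not snap back.
- The middle blank touched the lane floor with about 42 N, taken through the gripped piece. The lid met the case with about 37 N through its handle.
- At the very end the side camera showed only the right lane, because the arm blocked the rest, so the final check on the middle lane comes from the top camera.

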